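Set up the snowshoe riveting corner

ROBOT

A 7-joint arm with a two-finger parallel gripper is mounted at the origin on the work surface. World frame = base frame: x ahead of the robot, y to its left, z up, the work surface at z = 0. Lengths are in m, angles in degrees, forces in N, time in s.
With the tool pointing down it reaches from about 0.425 to 1.025 m from the base axis. Payload 9.4 kg.
Tool frame: the origin (TCP) lies on the centre line of the jaws, within the pads' length; the fingertips stand 14 mm ahead of it and the grasp point (between the pads) lies 5 mm behind it; z points along the fingers, x is the direction in which the jaws open and shut, and the axes are right-handed (so a half turn about z gives the same grasp; the last joint's range is limited). The gripper opens to 93 mm and grips with 3 to 60 N. Pads are 15 mm wide; open, the fingers measure 128 mm over their backs; the gripper's body (75 mm by 188 mm) begins 65 mm behind the grasp point.
Start: joints at [72.153, 34.337, -0.143, 91.639, 0.103, 54.024, -4.572], TCP at [0.169, -0.705, 0.233] pointing down, gripper open.
Joint ranges: [-147.43, 147.43], [-19.82, 112.94], [-74.19, 73.91], [6.32, 146.72], [-59.91, 239.91], [6.04, 106.73], [-150.56, 150.56]. Speed limits (degrees/s): [127.2, 127.2, 172.46, 172.46, 180, 180, 180].

INTERFACE

Orientations are given as a 3x3 rotation matrix whose columns are the frame's x, y, z axes.
In Python, from plant import status, optics, close_job gives the robot as it stands.
- The arm moves only by the tool play_rows, never from a script. Its argument "plan" is a list of rows, each an object with "slide": the shift along the tool's x, y, z in m, a list of three; "twist": the turn about the tool's z in degrees. A call has 1 to 12 rows; each row shifts and turns the commanded pose from where the row before left it, along the tool's axes as they then stand; what a row does not reach is not made up. A row lasts 1/10 s, in which the tool goes at most 50 mm and 8.59 degrees, less where a joint would pass 70% of its speed; a pose out of reach is approached as far as the arm can. A call is refused whole if a number of a shift passes 0.05 or a number of a turn 8.59, either way. A call with a gripper value outside its range is refused whole. "grip" is the finger opening in m, from 0 to 0.093, set as the call begins (left out, the last holds). The fingers move at their own pace and stop on an object; "force" is the grip in N (left out, the last holds). Time passes only in rows, so rows that do not move let the fingers close. It gives the time, the measured TCP pose, the force and the opening at its end, in the units of the state.
- status.get_obs(): the state, without advancing time (a new reading comes with each control period).
- optics.read_camera(name): name is "scene" or "top" or "wrist"; returns a dict with "img" (420x560x3 uint8, red, green, blue), "depth" (420x560 float32, m along the optical axis (not along the pixel's ray), 0 where there is no reading), "mtx" (3x3 intrinsics, pixels), "extrinsics" (4x4, takes a point from camera to world coordinates). Camera axes: x right, y down, z forward; pixel columns grow to the right and rows downward; lengths in m; the calibration is good to about 2 mm. A picture is of the moment at which its call begins.
- close_job(): hands the job in, once; it reports no verdict.
The state is a dict: "time_s": time; "joint_pos": joint angles; "qd": joint speeds; "joint_torque": joint torques, N m; "tool_pos": TCP position; "tcp_rot": TCP orientation; "force": force on the tool from outside, world axes, zero at the start; "moment": the same for the moment, N m; "width": finger opening in m.
Only numpy, scipy, OpenCV 4.12 (cv2) and the standard library are available. Lean on these libraries where they do the work, as an engineer would, in place of code of your own. Each camera call takes 0.05 s, during which the arm holds its last target.

TASK

Get the bench ready for riveting: put the brush, bristles down, in the plywood tool tray, slide the aluminium binding plate square and flush into the corner of the steel fence, and only then swing the keeper bar all the way over it. Slide every loose grey heel riser fully onto the black rubber mat as well; the plate and the risers are to be slid along the worktop, not picked up. Leave the other things on the bench where they are.

Things in the scene. Friction and masses are not known exactly. Their poses are not given: they have to be found in the camera images.
- riser1: loose heel riser, grey plastic wedge pad, footprint 92 mm (its x) by 88 mm (its y), upright side walls 16 mm high all round, sloping top with black ribs up to 31 mm; about 0.22 kg. Origin at the centre of its underside, z up. 2 or 3 are there; absent ones read None. (One more is clamped to the clip board at the back: not part of the job.)
- riser2: loose heel riser, grey plastic wedge pad, footprint 92 mm (its x) by 88 mm (its y), upright side walls 16 mm high all round, sloping top with black ribs up to 31 mm; about 0.22 kg. Origin at the centre of its underside, z up. 2 or 3 are there; absent ones read None. (One more is clamped to the clip board at the back: not part of the job.)
- riser3: loose heel riser, grey plastic wedge pad, footprint 92 mm (its x) by 88 mm (its y), upright side walls 16 mm high all round, sloping top with black ribs up to 31 mm; about 0.22 kg. Origin at the centre of its underside, z up. 2 or 3 are there; absent ones read None. (One more is clamped to the clip board at the back: not part of the job.)
- plate: aluminium binding plate, flat slab 120 mm (its x) by 96 mm (its y) by 18 mm high, four dark rivet marks on top, about 0.35 kg. Origin at the centre of its underside, z up
- fence_corner (a point): inner corner of the fixed L-shaped steel fence, at worktop level. Bars 20 mm high and thick: the far bar's inner face is the plane x = 0 of this frame, from y = 0 to -100 mm; the left bar's is the plane y = 0, from x = 0 to -170 mm. The plate goes where x < 0 and y < 0; any of its sides may face either bar
- keeper (a joint): angle of the flat steel keeper bar on the fence, about an upright pivot: 0 = open, pointing along +x of fence_corner; 1.57 (its stop) = fully over the plate, pointing along -y of that frame (clockwise seen from above). Stays where left. Bar 18 mm wide, 6 mm thick, underside 26 mm over the worktop (8 mm over the plate)
- keeper_knob (a point): centre of the top face of the keeper's upright black round knob, 18 mm in diameter, rising 38 mm above the bar; its top is 70 mm over the worktop; it stands 66 mm from the pivot and turns with the bar
- keeper_pivot (a point): keeper pivot point on the left bar, at the height of the bar's underside; axes parallel to the fence_corner frame
- mat: black rubber mat, 280 mm (its x) by 260 mm (its y), practically level with the worktop (things slide onto it freely). Origin at its centre
- tray: shallow plywood tool tray, fixed, 94 mm (its x) by 220 mm (its y) outside, walls 4 mm thick and 28 mm high, floor about 4 mm thick. Origin at the centre of its underside
- brush: stiff scrubbing brush, 160 mm long (its x), pale ash back 36 mm wide (its y) from 24 to 42 mm above its underside, dark bristle block 110 by 30 mm below, centred 15 mm towards +x; 0.16 kg. Origin at the underside of the bristles below the middle of the back; z up. It starts lying in the fence corner where the plate must go. Fits the tray lengthwise
- buckle: red ratchet buckle, about 70 x 34 x 24 mm, not part of the job
- setter: upright brass grommet setter, 48 mm wide and 75 mm high, not part of the job
- scraper: green plastic ice scraper, about 170 x 90 x 20 mm, not part of the job
- rivet_tin: round tin, 72 mm wide and 50 mm high, not part of the job
- spool: white spool, 80 mm wide and 30 mm high, not part of the job
- mug: white mug, 76 mm wide and 85 mm high, not part of the job
Things that resemble listed ones, but are neither listed nor needed, are in the scene too. What is shaped like the riser3 but green, purple or yellow is not meant.

How it is judged (in metres and radians):
On the way, in this order (a step that is already met when the one before it is completed fails the run):
1. the plate sits square and flush in the fence corner while the keeper is still open (((x of plate in the frame of fence_corner between -0.063 and -0.057 m and y of plate in the frame of fence_corner between -0.051 and -0.045 m and angle between the x axis of plate and the x axis of fence_corner, either way round below 0.035 rad) or (x of plate in the frame of fence_corner between -0.051 and -0.045 m and y of plate in the frame of fence_corner between -0.063 and -0.057 m and angle between the x axis of plate and the y axis of fence_corner, either way round below 0.035 rad)) and value of joint keeper below 0.5 rad), for 0.2 s.
2. the keeper is swung fully over the plate, which is still flush in the corner (((x of plate in the frame of fence_corner between -0.063 and -0.057 m and y of plate in the frame of fence_corner between -0.051 and -0.045 m and angle between the x axis of plate and the x axis of fence_corner, either way round below 0.035 rad) or (x of plate in the frame of fence_corner between -0.051 and -0.045 m and y of plate in the frame of fence_corner between -0.063 and -0.057 m and angle between the x axis of plate and the y axis of fence_corner, either way round below 0.035 rad)) and value of joint keeper above 1.4 rad), for 0.2 s.
At the end, for the whole second after the job is handed in: Plate within 3 mm and 2 degrees of flush in the corner, keeper at 1.4 rad or more; each riser flat, centre at least 42 mm inside every mat edge; brush bristles down on the tray floor, centre within 35 mm across and 45 mm along of the tray centre; all at rest (all of step 2 and linear speed of each of plate, riser1, riser2, riser3, brush below 0.02 m/s and x of riser1 in the frame of mat between -0.098 and 0.098 m and y of riser1 in the frame of mat between -0.088 and 0.088 m and height (world z) of each of riser1, riser2, riser3 below 0.006 m and angle between each of riser1, riser2, riser3's own z axis and vertical below 0.1 rad and x of riser2 in the frame of mat between -0.098 and 0.098 m and y of riser2 in the frame of mat between -0.088 and 0.088 m and x of riser3 in the frame of mat between -0.098 and 0.098 m and y of riser3 in the frame of mat between -0.088 and 0.088 m and x of brush in the frame of tray between -0.035 and 0.035 m and y of brush in the frame of tray between -0.045 and 0.045 m and height (world z) of brush below 0.012 m and angle between brush's own z axis and vertical below 0.15 rad); the robot touches nothing.
It fails at once if a riser or the plate is picked up (more than 25 mm) instead of slid (height (world z) of any of riser1, riser2, riser3, plate above 0.025 m).
It fails at once if another thing on the bench is shifted by more than 40 mm (distance of any of buckle, setter, scraper, rivet_tin, spool, mug from where it was at the start of the episode above 0.04 m).
Of riser1, riser2, riser3 only 2 to 3 are there at a start; the rules pass over those that are not, and their reading is None.
At some moment in a run one of riser1, riser2, riser3, plate may be knocked a few centimetres aside while the robot is not near it.
Once in a run the grip may slacken for a moment while it holds something.
It also fails if it takes over 210 s, if anything falls off the work surface, if the arm or the gripper's body presses on something with over 40 N, if the wrist force passes 120 N, or if a joint passes its speed limit or range.

## Working session

There is one attempt and no reset: what is moved stays moved. The work goes in short steps, Python scripts to look and compute and a tool call to move; the robot and the scene stay as the last step left them, time stands still between calls to the robot, and variables do not carry over. Pictures are saved under pics/ and viewed, and the job is handed in when it is done.

Besides the shell and the picture viewer there is one more tool, called as name(argument=value, ...), one argument or row to a line, values as JSON. play_rows: Moves the arm, as the interface text tells. Its arguments: {"type":"object","properties":{"plan":{"type":"array","items":{"type":"object","properties":{"slide":{"type":"array","items":{"type":"number"}},"twist":{"type":"number"}}}},"grip":{"type":"number"},"force":{"type":"number"}},"required":["plan"]}

```bash
ls; mkdir -p pics; cat > h.py <<'E'
import numpy as np, cv2
from plant import status, optics
def cam(n,save=None):
    c=optics.read_camera(n)
    if save: cv2.imwrite('pics/'+save,c['img'][:,:,::-1])
    return c
def ray(c,u,v,z):
    K=np.array(c['mtx']);T=np.array(c['extrinsics'])
    d=T[:3,:3]@np.linalg.solve(K,[u,v,1.]);o=T[:3,3]
    return o+d*(z-o[2])/d[2]
def cloud(c):
    K=np.array(c['mtx']);T=np.array(c['extrinsics']);d=c['depth']
    v,u=np.mgrid[:d.shape[0],:d.shape[1]]
    p=np.stack([(u-K[0,2])/K[0,0]*d,(v-K[1,2])/K[1,1]*d,d],-1)
    P=p@T[:3,:3].T+T[:3,3]; P[d==0]=np.nan
    return P
def st():
    o=status.get_obs(); print('t',o['time_s'],'tcp',np.round(o['tool_pos'],4),'w',o['width'],'F',np.round(o['force'],1)); print(np.round(o['tcp_rot'],3)); return o
E
python3 - <<'E'
from h import *
st()
for n in ['scene','top','wrist']:
    c=cam(n,n+'0.png'); print(n,c['img'].shape,np.round(c['extrinsics'],3).tolist(),np.round(c['mtx'],1).tolist())
E
```

```text
pics
t 0.0 tcp [ 0.1686 -0.7047  0.2318] w 0.09298515893417511 F [-0.2 -0.1  0.7]
[[ 0.233 -0.973 -0.   ]
 [-0.973 -0.233  0.001]
 [-0.002  0.    -1.   ]]
scene (420, 560, 3) [[0.642, 0.531, -0.553, 1.186], [0.767, -0.451, 0.456, -0.549], [-0.007, -0.717, -0.697, 0.886], [0.0, 0.0, 0.0, 1.0]] [[396.4, 0.0, 285.0], [0.0, 396.4, 204.7], [0.0, 0.0, 1.0]]
top (420, 560, 3) [[0.021, -0.995, 0.094, 0.356], [-1.0, -0.021, 0.004, -0.04], [-0.002, -0.094, -0.996, 1.756], [0.0, 0.0, 0.0, 1.0]] [[542.3, 0.0, 272.2], [0.0, 542.3, 218.6], [0.0, 0.0, 1.0]]
wrist (420, 560, 3) [[0.232, -0.931, -0.281, 0.247], [-0.973, -0.223, -0.065, -0.687], [-0.002, 0.289, -0.957, 0.383], [0.0, 0.0, 0.0, 1.0]] [[294.5, 0.0, 282.3], [0.0, 294.5, 211.2], [0.0, 0.0, 1.0]]
```

View pics/scene0.png

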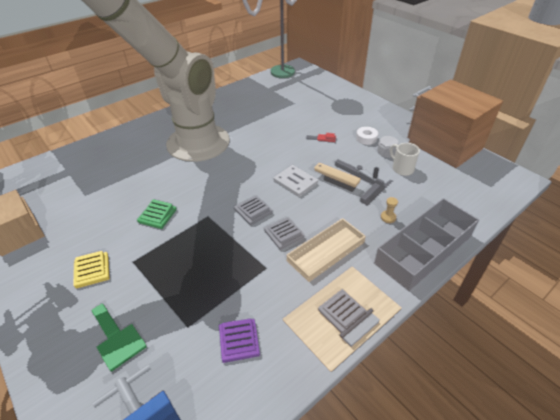

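View pics/top0.png

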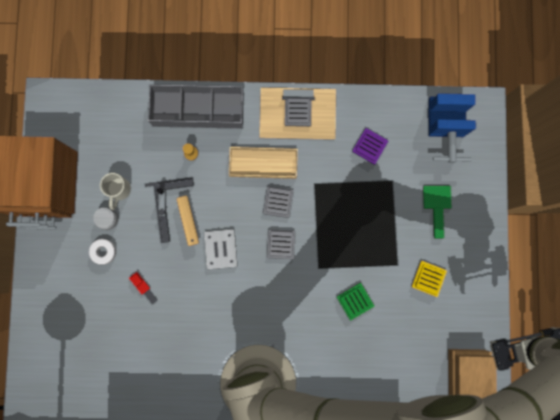

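View pics/wrist0.png

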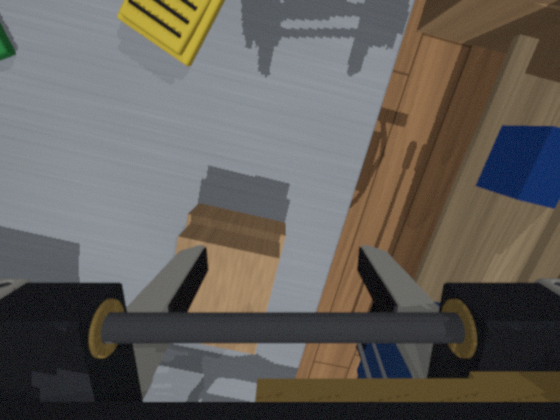

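```bash
python3 - <<'E'
from h import *
c=cam('top'); cv2.imwrite('pics/t1.png',cv2.resize(c['img'][130:290,120:330,::-1],None,fx=3.7,fy=3.7,interpolation=cv2.INTER_CUBIC))
np.savez('top0.npz',**{k:np.array(c[k]) for k in c})
s=cam('scene'); cv2.imwrite('pics/s1.png',cv2.resize(s['img'][120:290,220:430,::-1],None,fx=3.5,fy=3.5,interpolation=cv2.INTER_CUBIC))
np.savez('scene0.npz',**{k:np.array(s[k]) for k in s})
E
```

```text
(no output)
```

View pics/t1.png

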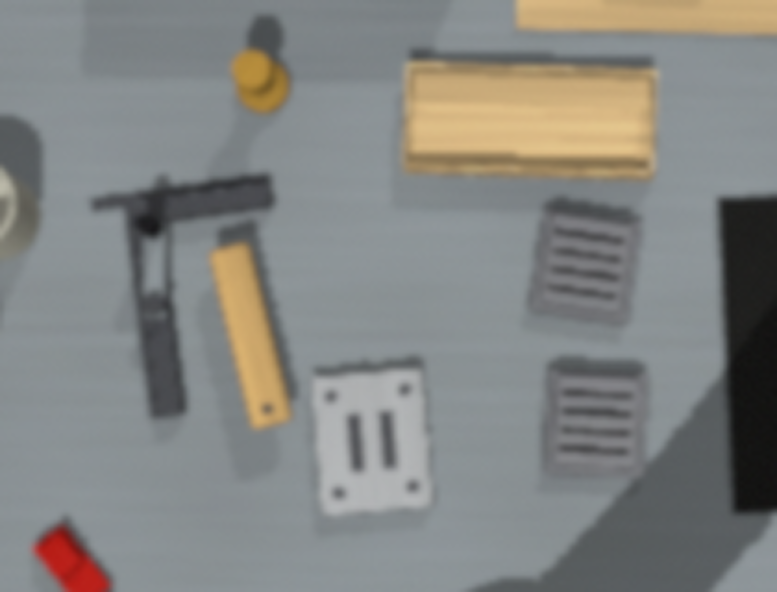

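View pics/s1.png

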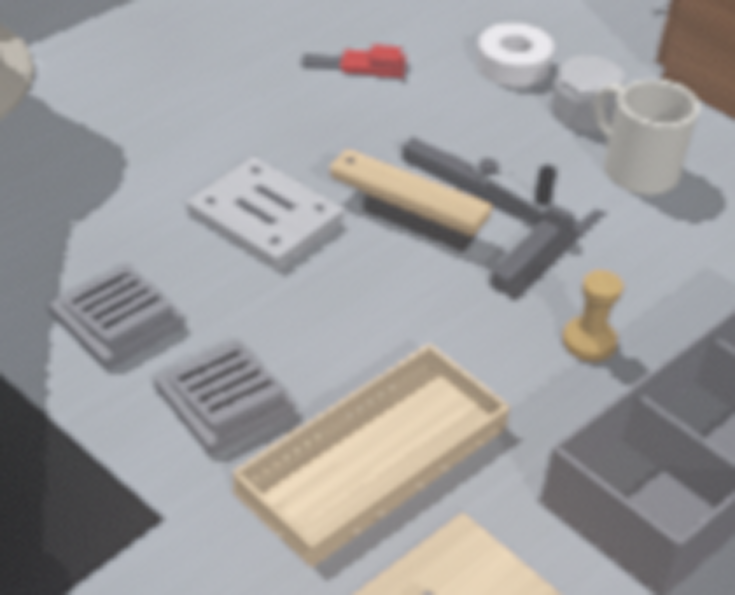

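```bash
cat >> h.py <<'E'
def rect(mask):
    cs,_=cv2.findContours(mask.astype(np.uint8),cv2.RETR_EXTERNAL,cv2.CHAIN_APPROX_NONE)
    return sorted(cs,key=cv2.contourArea,reverse=True)
def wrect(P2):
    r=cv2.minAreaRect((P2*1000).astype(np.float32)); return r
E
python3 - <<'E'
from h import *
c=np.load('top0.npz'); P=cloud(c); hsv=cv2.cvtColor(c['img'],cv2.COLOR_RGB2HSV)
for u,v in [(278,200),(281,242),(220,249),(187,220),(263,162),(162,230),(175,185),(161,188),(161,200),(356,224),(190,150),(102,250)]:
    print((u,v),np.round(P[v,u],3),np.round(ray(c,u,v,0),3),hsv[v,u])
z=P[...,2]
# height segments
u,v=np.meshgrid(np.arange(560),np.arange(420))
def seg(name,u0,u1,v0,v1,zlo,zhi,extra=None):
    m=(u>=u0)&(u<u1)&(v>=v0)&(v<v1)&(z>zlo)&(z<zhi)
    if extra is not None: m&=extra
    n,l,s,_=cv2.connectedComponentsWithStats(m.astype(np.uint8))
    k=1+np.argmax(s[1:,4]); m=l==k
    print(name,m.sum(),np.round(wrect(P[m][:,:2])[0],1),np.round(wrect(P[m][:,:2])[1],1),round(wrect(P[m][:,:2])[2],1),'z',np.round(np.percentile(z[m],[5,50,95]),4))
seg('r1',262,296,180,222,.008,.05)
seg('r2',262,300,223,265,.008,.05)
seg('plate',200,240,220,275,.008,.05)
seg('brush',170,202,190,250,.028,.06)
seg('tray',222,305,140,182,.015,.05)
m=(hsv[...,2]<40)&(u>300)&(u<410)&(v>170)&(v<280)&(abs(z)<.01)
print('mat',wrect(P[m][:,:2]))
E
```

```text
(278, 200) [ 0.578 -0.051  0.031] [ 0.582 -0.051  0.   ] [120   7 117]
(281, 242) [ 0.444 -0.063  0.029] [ 0.445 -0.064  0.   ] [113  10 103]
(220, 249) [0.418 0.131 0.023] [0.419 0.133 0.   ] [100   4 177]
(187, 220) [0.507 0.238 0.034] [0.51  0.244 0.   ] [ 18 122 205]
(263, 162) [0.706 0.001 0.005] [0.707 0.001 0.   ] [ 18 100 219]
(162, 230) [0.475 0.32  0.02 ] [0.476 0.324 0.   ] [113  13  78]
(175, 185) [0.622 0.284 0.016] [0.625 0.287 0.   ] [115  19  79]
(161, 188) [0.604 0.318 0.068] [0.614 0.332 0.   ] [120  12  41]
(161, 200) [0.57  0.324 0.031] [0.574 0.331 0.   ] [ 99  17 148]
(356, 224) [ 0.509 -0.306 -0.003] [ 0.509 -0.306  0.   ] [30 27 19]
(190, 150) [0.725 0.229 0.078] [0.742 0.242 0.   ] [ 20 171 179]
(102, 250) [0.407 0.515 0.002] [0.407 0.515 0.   ] [101  17 118]
r1 755 [575.5 -49.8] [90.9 92. ] 82.9 z [0.0112 0.0223 0.0331]
r2 773 [439.3 -63.4] [88.  97.8] 88.2 z [0.011  0.0223 0.0327]
plate 1114 [417.6 130.1] [124.   99.8] 8.3 z [0.0111 0.0173 0.024 ]
brush 566 [507.3 235.9] [160.9  37.1] 15.8 z [0.0333 0.0407 0.0479]
tray 340 [ 7.025e+02 -1.000e-01] [220.   96.9] 89.9 z [0.0167 0.025  0.0327]
mat ((510.2801513671875, -303.7326354980469), (275.52484130859375, 252.95094299316406), 2.970257043838501)
```

```bash
cat >> h.py <<'E'
def go(p,yaw=None,step=.03,deg=8.0):
    """print tool-frame shift (current axes) to target p, and twist to reach yaw (tool x, world deg)"""
    o=status.get_obs(); R=np.array(o['tcp_rot']); q=np.array(o['tool_pos'])
    d=R.T@(np.array(p)-q); n=max(1,int(np.ceil(np.abs(d).max()/step)))
    y0=np.degrees(np.arctan2(R[1,0],R[0,0]))
    print('at',np.round(q,4),'yaw',round(y0,2),'F',np.round(o['force'],1),'w',round(o['width'],4),'t',round(o['time_s'],2))
    print('shift mm total',np.round(d*1000,1),'rows',n,'each',np.round(d/n,4))
    if yaw is not None:
        t=-(yaw-y0); t=(t+180)%360-180; k=max(1,int(np.ceil(abs(t)/deg)))
        print('twist total',round(t,2),'rows',k,'each',round(t/k,3))
E
python3 -c "
from h import *
go([.55,-.35,.233])
d=np.array([.5,.22,.233])-np.array([.55,-.35,.233]); R=np.array(status.get_obs()['tcp_rot']); print(R.T@d)"
```

```text
at [ 0.1686 -0.7049  0.2322] yaw -76.54 F [-0.3  0.1 -0.1] w 0.0934 t 0.25
shift mm total [-256.4 -453.5   -0.7] rows 16 each [-0.016  -0.0283 -0.    ]
[-5.65987123e-01 -8.40142638e-02  4.24312520e-04]
```

play_rows(
  plan=[
    {"slide": [-0.022,-0.038,0]},
    {"slide": [-0.022,-0.038,0]},
    {"slide": [-0.022,-0.038,0]},
    {"slide": [-0.022,-0.038,0]},
    {"slide": [-0.022,-0.038,0]},
    {"slide": [-0.022,-0.038,0]},
    {"slide": [-0.022,-0.038,0]},
    {"slide": [-0.022,-0.038,0]},
    {"slide": [-0.022,-0.038,0]},
    {"slide": [-0.022,-0.038,0]},
    {"slide": [-0.022,-0.038,0]},
    {"slide": [-0.022,-0.038,0]},
  ],
)

```text
invalid input at $.plan[0]: expected keys slide, twist
```

play_rows(
  plan=[
    {"slide": [-0.04,-0.006,0]},
    {"slide": [-0.04,-0.006,0]},
    {"slide": [-0.04,-0.006,0]},
    {"slide": [-0.04,-0.006,0]},
    {"slide": [-0.04,-0.006,0]},
    {"slide": [-0.04,-0.006,0]},
    {"slide": [-0.04,-0.006,0]},
    {"slide": [-0.04,-0.006,0]},
    {"slide": [-0.04,-0.006,0]},
    {"slide": [-0.04,-0.006,0]},
    {"slide": [-0.04,-0.006,0]},
    {"slide": [-0.04,-0.006,0]},
  ],
)

```text
invalid input at $.plan[0]: expected keys slide, twist
```

```bash
python3 -c "
from h import *
go([.49,.22,.233],-74.2); print(np.round(status.get_obs()['joint_pos'],1))
c=cam('wrist','w2.png')"
```

```text
at [ 0.1686 -0.7049  0.2322] yaw -76.54 F [-0.3  0.1 -0.1] w 0.0934 t 0.25
shift mm total [-8.247e+02 -5.278e+02 -2.000e-01] rows 28 each [-0.0295 -0.0189 -0.    ]
twist total -2.34 rows 1 each -2.344
[72.2 34.4 -0.1 91.7  0.1 54.  -4.6]
```

View pics/w2.png

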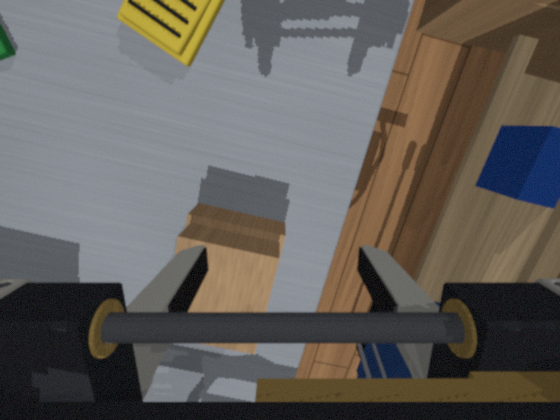

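The moves were refused because each row also needs a twist key. The wrist picture is unchanged.

play_rows(
  plan=[
    {"slide": [-0.022,-0.038,0],"twist": 0},
    {"slide": [-0.022,-0.038,0],"twist": 0},
    {"slide": [-0.022,-0.038,0],"twist": 0},
    {"slide": [-0.022,-0.038,0],"twist": 0},
    {"slide": [-0.022,-0.038,0],"twist": 0},
    {"slide": [-0.022,-0.038,0],"twist": 0},
    {"slide": [-0.022,-0.038,0],"twist": 0},
    {"slide": [-0.022,-0.038,0],"twist": 0},
    {"slide": [-0.022,-0.038,0],"twist": 0},
    {"slide": [-0.022,-0.038,0],"twist": 0},
    {"slide": [-0.022,-0.038,0],"twist": 0},
    {"slide": [-0.022,-0.038,0],"twist": 0},
  ],
)

```text
time_s: 1.5
tool_pos: [0.5519, -0.3409, 0.2327]
tcp_rot: [[0.233, -0.973, 0.0], [-0.973, -0.233, -0.0], [0.0, -0.0, -1.0]]
force: [0.5, 1.1, 0.8]
width: 0.0928
```

play_rows(
  plan=[
    {"slide": [-0.04,-0.006,0],"twist": 0},
    {"slide": [-0.04,-0.006,0],"twist": 0},
    {"slide": [-0.04,-0.006,0],"twist": 0},
    {"slide": [-0.04,-0.006,0],"twist": 0},
    {"slide": [-0.04,-0.006,0],"twist": 0},
    {"slide": [-0.04,-0.006,0],"twist": 0},
    {"slide": [-0.04,-0.006,0],"twist": 0},
    {"slide": [-0.04,-0.006,0],"twist": 0},
    {"slide": [-0.04,-0.006,0],"twist": 0},
    {"slide": [-0.04,-0.006,0],"twist": 0},
    {"slide": [-0.04,-0.006,0],"twist": 0},
    {"slide": [-0.04,-0.006,0],"twist": 0},
  ],
)

```text
time_s: 2.7
tool_pos: [0.5088, 0.143, 0.2328]
tcp_rot: [[0.233, -0.973, 0.0], [-0.973, -0.233, 0.0], [-0.0, -0.0, -1.0]]
force: [0.4, 0.7, 0.6]
width: 0.0931
```

```bash
python3 -c "
from h import *
go([.49,.22,.233],-74.2); print(np.round(status.get_obs()['joint_pos'],1))
"
```

```text
at [0.5088 0.143  0.2328] yaw -76.55 F [0.4 0.7 0.6] w 0.0931 t 2.7
shift mm total [-79.3   0.4  -0.2] rows 3 each [-0.0264  0.0001 -0.0001]
twist total -2.35 rows 1 each -2.353
[ -18.3   21.    -4.7  117.1    2.5   42.  -101.2]
```

play_rows(
  plan=[
    {"slide": [-0.03,0,0],"twist": -2.4},
    {"slide": [-0.03,0,0],"twist": 0},
    {"slide": [-0.02,0,0],"twist": 0},
    {"slide": [0,0,0],"twist": 0},
    {"slide": [0,0,0],"twist": 0},
  ],
  grip=0.07,
)

```text
time_s: 3.2
tool_pos: [0.4884, 0.2184, 0.2326]
tcp_rot: [[0.274, -0.962, 0.0], [-0.962, -0.274, -0.0], [0.0, 0.0, -1.0]]
force: [0.4, 0.0, 1.0]
width: 0.0702
```

```bash
python3 -c "
from h import *
go([.507,.236,.1],-74.2)
c=cam('wrist','w3.png');np.savez('w3.npz',**{k:np.array(c[k]) for k in c})"
```

```text
at [0.4884 0.2184 0.2326] yaw -74.1 F [0.4 0.  1. ] w 0.0702 t 3.2
shift mm total [-11.9 -22.7 132.6] rows 5 each [-0.0024 -0.0045  0.0265]
twist total 0.1 rows 1 each 0.096
```

View pics/w3.png

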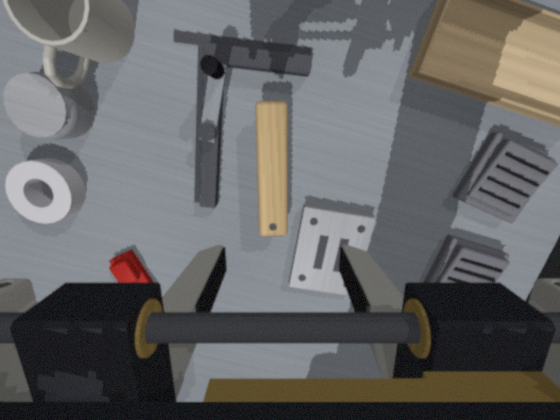

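```bash
python3 - <<'E'
from h import *
c=np.load('w3.npz'); P=cloud(c); z=P[...,2]; im=c['img']; hsv=cv2.cvtColor(im,cv2.COLOR_RGB2HSV)
u,v=np.meshgrid(np.arange(560),np.arange(420))
cv2.imwrite('pics/w3z.png',cv2.resize(im[20:220,160:330,::-1],None,fx=3.5,fy=3,interpolation=cv2.INTER_CUBIC))
def lg(m):
    n,l,s,_=cv2.connectedComponentsWithStats(m.astype(np.uint8)); return l==1+np.argmax(s[1:,4])
# brush: hue
m=lg((hsv[...,1]>70)&(hsv[...,0]>8)&(hsv[...,0]<30)&(u>245)&(u<295)&(v>90)&(v<245))
def onplane(m,zz):
    cs,_=cv2.findContours(m.astype(np.uint8),cv2.RETR_EXTERNAL,cv2.CHAIN_APPROX_NONE)
    q=cs[0][:,0]; return np.array([ray(c,a,b,zz)[:2] for a,b in q])
print('brush',wrect(onplane(m,.042)),np.median(z[m]))
m=lg((hsv[...,1]<25)&(hsv[...,2]>150)&(u>285)&(u<378)&(v>200)&(v<298)&(z>.008))
print('plate depth',wrect(P[m][:,:2]),m.sum())
# fence dark
d=(hsv[...,2]<95)&(z>.01)&(z<.03)
f=lg(d&(u>215)&(u<315)&(v>30)&(v<80)); print('far bar',wrect(P[f][:,:2]),np.median(z[f]),f.sum())
f=lg(d&(u>190)&(u<225)&(v>125)&(v<210)); print('left bar',wrect(P[f][:,:2]),np.median(z[f]),f.sum())
k=(z>.055)&(u>195)&(u<225)&(v>50)&(v<85); print('knob',P[k].mean(0),k.sum())
E
```

```text
brush ((509.24664306640625, 236.7482452392578), (156.3247528076172, 33.50972366333008), 16.06505584716797) nan
plate depth ((419.4716491699219, 130.38064575195312), (119.19554138183594, 94.78817749023438), 6.268932819366455) 3900
far bar ((624.82080078125, 278.988037109375), (22.307415008544922, 106.57669830322266), 9.552345275878906) 0.01929678417368405 1948
left bar ((490.47698974609375, 313.4306335449219), (100.48519897460938, 20.432266235351562), 9.637927055358887) 0.01931192384117364 1171
knob [0.59812376 0.32223813 0.06785125] 340
```

View pics/w3z.png

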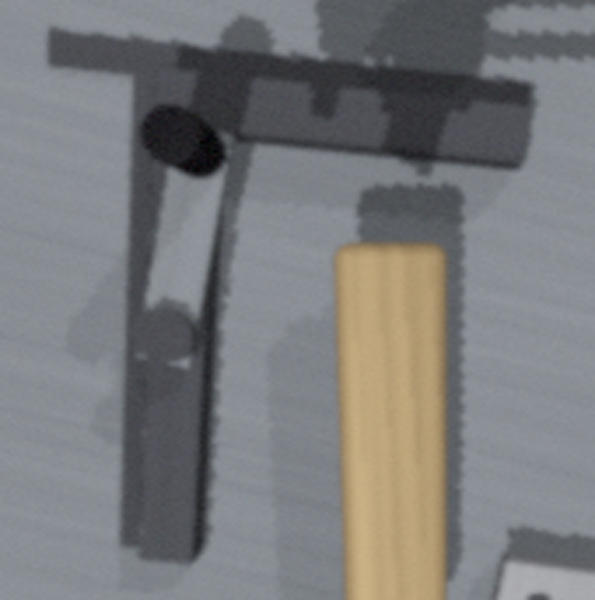

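play_rows(
  plan=[
    {"slide": [-0.012,-0.024,0],"twist": 0},
    {"slide": [0,0,0.04],"twist": 0},
    {"slide": [0,0,0.04],"twist": 0},
    {"slide": [0,0,0.04],"twist": 0},
    {"slide": [0,0,0.03],"twist": 0},
    {"slide": [0,0,0.03],"twist": 0},
    {"slide": [0,0,0.016],"twist": 0},
    {"slide": [0,0,0],"twist": 0},
    {"slide": [0,0,0],"twist": 0},
  ],
)

```text
time_s: 4.15
tool_pos: [0.5087, 0.2356, 0.0368]
tcp_rot: [[0.272, -0.962, -0.0], [-0.962, -0.272, -0.001], [0.001, 0.0, -1.0]]
force: [0.6, -0.2, 0.9]
width: 0.07
```

play_rows(
  plan=[
    {"slide": [0,0,0],"twist": 0},
    {"slide": [0,0,0],"twist": 0},
    {"slide": [0,0,0],"twist": 0},
    {"slide": [0,0,0],"twist": 0},
    {"slide": [0,0,0],"twist": 0},
    {"slide": [0,0,0],"twist": 0},
    {"slide": [0,0,0],"twist": 0},
    {"slide": [0,0,0],"twist": 0},
  ],
  grip=0.02,
  force=25,
)

```text
time_s: 4.95
tool_pos: [0.5084, 0.2368, 0.037]
tcp_rot: [[0.273, -0.962, 0.0], [-0.962, -0.273, 0.0], [-0.0, -0.0, -1.0]]
force: [-0.8, -1.0, 6.4]
width: 0.0355
```

play_rows(
  plan=[
    {"slide": [0,0,-0.03],"twist": 0},
    {"slide": [0,0,-0.04],"twist": 0},
    {"slide": [0,0,0],"twist": 0},
    {"slide": [0,0,0],"twist": 0},
  ],
)

```text
time_s: 5.35
tool_pos: [0.5085, 0.2368, 0.1071]
tcp_rot: [[0.273, -0.962, 0.001], [-0.962, -0.273, 0.001], [-0.0, -0.001, -1.0]]
force: [0.0, -0.2, -1.8]
width: 0.0355
```

```bash
python3 -c "
from h import *
go([.702,-0.001,.107],0)"
```

```text
at [0.5085 0.2368 0.1071] yaw -74.15 F [ 0.  -0.2 -1.8] w 0.0355 t 5.35
shift mm total [ 2.816e+02 -1.212e+02  2.000e-01] rows 10 each [ 0.0282 -0.0121  0.    ]
twist total -74.15 rows 10 each -7.415
```

play_rows(
  plan=[
    {"slide": [0.028,-0.012,0],"twist": 0},
    {"slide": [0.028,-0.012,0],"twist": 0},
    {"slide": [0.028,-0.012,0],"twist": 0},
    {"slide": [0.028,-0.012,0],"twist": 0},
    {"slide": [0.028,-0.012,0],"twist": 0},
    {"slide": [0.028,-0.012,0],"twist": 0},
    {"slide": [0.028,-0.012,0],"twist": 0},
    {"slide": [0.028,-0.012,0],"twist": 0},
    {"slide": [0.028,-0.012,0],"twist": 0},
    {"slide": [0.028,-0.012,0],"twist": 0},
  ],
)

```text
time_s: 6.35
tool_pos: [0.6998, -0.0009, 0.1042]
tcp_rot: [[0.273, -0.962, -0.003], [-0.962, -0.273, -0.0], [-0.001, 0.003, -1.0]]
force: [-0.6, 0.6, -1.5]
width: 0.0358
```

play_rows(
  plan=[
    {"slide": [0,0,0],"twist": -7.4},
    {"slide": [0,0,0],"twist": -7.4},
    {"slide": [0,0,0],"twist": -7.4},
    {"slide": [0,0,0],"twist": -7.4},
    {"slide": [0,0,0],"twist": -7.4},
    {"slide": [0,0,0],"twist": -7.4},
    {"slide": [0,0,0],"twist": -7.4},
    {"slide": [0,0,0],"twist": -7.4},
    {"slide": [0,0,0],"twist": -7.4},
    {"slide": [0,0,0],"twist": -7.5},
    {"slide": [0,0,0],"twist": 0},
  ],
)

```text
time_s: 7.45
tool_pos: [0.6991, -0.0001, 0.1042]
tcp_rot: [[1.0, 0.001, -0.003], [0.001, -1.0, 0.001], [-0.003, -0.001, -1.0]]
force: [1.0, -0.0, -0.6]
width: 0.036
```

```bash
python3 -c "
from h import *
go([.702,-0.001,.05],0)
c=cam('top');cv2.imwrite('pics/t4.png',cv2.resize(c['img'][130:290,120:330,::-1],None,fx=3.7,fy=3.7))
c=cam('scene');cv2.imwrite('pics/s4.png',c['img'][:,:,::-1])
c=cam('wrist');cv2.imwrite('pics/w4.png',c['img'][:,:,::-1])"
```

```text
at [ 6.991e-01 -1.000e-04  1.042e-01] yaw 0.05 F [ 1.  -0.  -0.6] w 0.036 t 7.45
shift mm total [ 3.1  1.  54.2] rows 2 each [0.0016 0.0005 0.0271]
twist total 0.05 rows 1 each 0.055
```

View pics/s4.png

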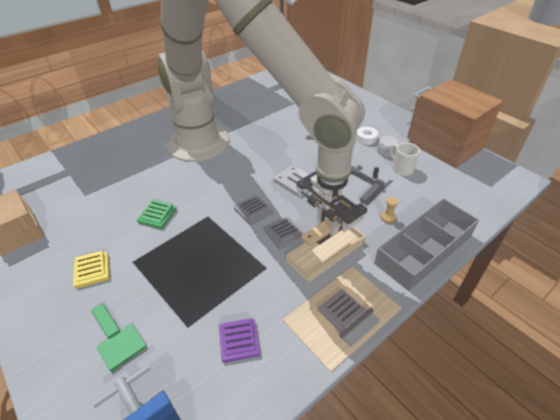

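View pics/w4.png

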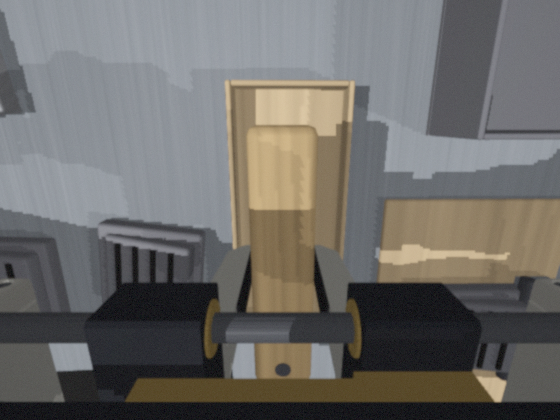

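```bash
python3 -c "
from h import *
c=cam('wrist')
for p in [(228,84),(354,84),(236,240),(345,240)]: print(p,ray(c,*p,.028))
for p in [(249,140),(316,140),(250,200),(316,200)]: print(p,ray(c,*p,.11))
go([.705,-.001,.05],0)
"
```

```text
(228, 84) [0.66137673 0.10683564 0.028     ]
(354, 84) [0.75179458 0.10637335 0.028     ]
(236, 240) [ 0.66107176 -0.013639    0.028     ]
(345, 240) [ 0.75211654 -0.01402658  0.028     ]
(249, 140) [0.68418008 0.07207997 0.11      ]
(316, 140) [0.71666455 0.07192291 0.11      ]
(250, 200) [0.68356788 0.04204432 0.11      ]
(316, 200) [0.71750418 0.04189153 0.11      ]
at [6.998e-01 2.000e-04 1.057e-01] yaw -0.21 F [ 0.2  0.1 -1.2] w 0.0357 t 7.65
shift mm total [ 5.3  1.2 55.7] rows 2 each [0.0026 0.0006 0.0279]
twist total -0.21 rows 1 each -0.207
```

play_rows(
  plan=[
    {"slide": [0.006,0.003,0.02],"twist": 0},
    {"slide": [0,0,0.02],"twist": 0},
    {"slide": [0,0,0.012],"twist": 0},
    {"slide": [0,0,0.006],"twist": 0},
    {"slide": [0,0,0.005],"twist": 0},
    {"slide": [0,0,0],"twist": 0},
    {"slide": [0,0,0],"twist": 0},
  ],
)

```text
time_s: 8.35
tool_pos: [0.7065, -0.0027, 0.044]
tcp_rot: [[1.0, -0.001, 0.001], [-0.001, -1.0, 0.0], [0.001, -0.0, -1.0]]
force: [0.3, -0.1, -1.8]
width: 0.036
```

play_rows(
  plan=[
    {"slide": [0,0,0.002],"twist": 0},
    {"slide": [0,0,0],"twist": 0},
    {"slide": [0,0,0],"twist": 0},
  ],
)

```text
time_s: 8.65
tool_pos: [0.7063, -0.0029, 0.0419]
tcp_rot: [[1.0, -0.001, 0.0], [-0.001, -1.0, -0.0], [0.0, 0.0, -1.0]]
force: [-0.7, -0.4, -1.9]
width: 0.0357
```

play_rows(
  plan=[
    {"slide": [0,0,0],"twist": 0},
    {"slide": [0,0,0],"twist": 0},
    {"slide": [0,0,0],"twist": 0},
    {"slide": [0,0,-0.01],"twist": 0},
    {"slide": [0,0,-0.02],"twist": 0},
    {"slide": [0,0,-0.04],"twist": 0},
    {"slide": [0,0,-0.04],"twist": 0},
    {"slide": [0,0,0],"twist": 0},
  ],
  grip=0.044,
)

```text
time_s: 9.45
tool_pos: [0.7091, -0.002, 0.1583]
tcp_rot: [[1.0, -0.001, 0.009], [-0.001, -1.0, 0.001], [0.009, -0.001, -1.0]]
force: [0.3, -0.1, -0.2]
width: 0.0441
```

```bash
python3 -c "
from h import *
c=cam('wrist','w5.png')
go([.42,.05,.1],9.6)"
```

```text
at [ 0.7079 -0.0025  0.1555] yaw -0.06 F [-0.5 -0.1 -0.4] w 0.0441 t 9.5
shift mm total [-288.2  -52.2   53.8] rows 10 each [-0.0288 -0.0052  0.0054]
twist total -9.66 rows 2 each -4.829
```

View pics/w5.png

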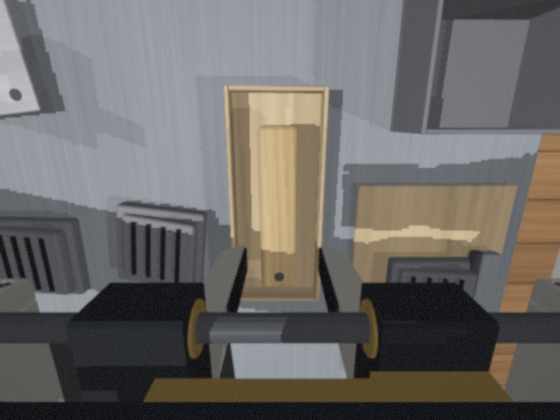

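```bash
cat >> h.py <<'E'
TH=np.radians(9.6); XH=np.array([np.cos(TH),np.sin(TH)]); YH=np.array([-np.sin(TH),np.cos(TH)])
def f2w(x,y): return x*XH+y*YH
def w2f(p): return np.array([XH@np.array(p)[:2],YH@np.array(p)[:2]])
E
python3 -c "
from h import *
p=f2w(.445,-.012);print(p)
go([*p,.12],9.6)"
```

```text
[0.44076946 0.06238014]
at [ 0.7079 -0.0025  0.1555] yaw -0.06 F [-0.5 -0.1 -0.4] w 0.0441 t 9.5
shift mm total [-267.4  -64.6   34. ] rows 9 each [-0.0297 -0.0072  0.0038]
twist total -9.66 rows 2 each -4.829
```

play_rows(
  plan=[
    {"slide": [-0.03,-0.0072,0.003],"twist": 0},
    {"slide": [-0.03,-0.0072,0.003],"twist": 0},
    {"slide": [-0.03,-0.0072,0.003],"twist": 0},
    {"slide": [-0.03,-0.0072,0.003],"twist": 0},
    {"slide": [-0.03,-0.0072,0.003],"twist": 0},
    {"slide": [-0.03,-0.0072,0.003],"twist": 0},
    {"slide": [-0.03,-0.0072,0.003],"twist": 0},
    {"slide": [-0.03,-0.0072,0.003],"twist": 0},
    {"slide": [-0.027,-0.0072,0.003],"twist": -4.8},
    {"slide": [0,0,0],"twist": -4.8},
    {"slide": [0,0,0],"twist": 0},
  ],
  grip=0.05,
)

```text
time_s: 10.6
tool_pos: [0.4383, 0.0621, 0.1244]
tcp_rot: [[0.986, 0.168, -0.001], [0.168, -0.986, -0.0], [-0.001, 0.0, -1.0]]
force: [0.6, 0.6, 0.0]
width: 0.0501
```

```bash
python3 - <<'E'
from h import *
go([*f2w(.445,-.012),.020],9.6)
c=cam('wrist','w6.png');np.savez('w6.npz',**{k:np.array(c[k]) for k in c})
c=cam('top'); P=cloud(c); z=P[...,2]
E
```

```text
at [0.4383 0.0621 0.1244] yaw 9.69 F [0.6 0.6 0. ] w 0.0501 t 10.6
shift mm total [  2.6   0.2 104.4] rows 4 each [0.0007 0.     0.0261]
twist total 0.09 rows 1 each 0.088
```

View pics/w6.png

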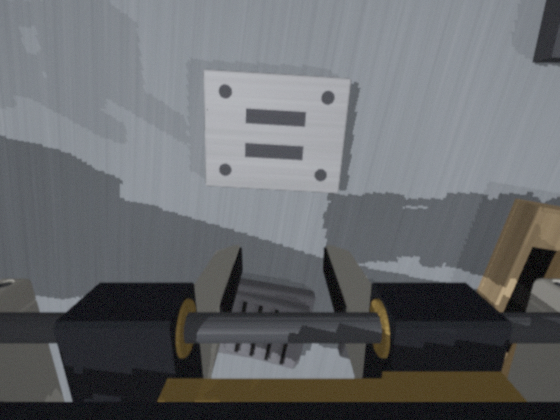

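```bash
python3 - <<'E'
from h import *
c=np.load('w6.npz'); hsv=cv2.cvtColor(c['img'],cv2.COLOR_RGB2HSV)
u,v=np.meshgrid(np.arange(560),np.arange(420))
m=(hsv[...,1]<22)&(hsv[...,2]>150)&(u>190)&(u<365)&(v>55)&(v<200)
for p in [(206,71),(349,80),(340,191),(207,184)]:
    w=ray(c,*p,.018); print(np.round(w,4),np.round(w2f(w),4))
E
```

```text
[0.3583 0.1697 0.018 ] [0.3816 0.1075]
[0.4725 0.1824 0.018 ] [0.4963 0.101 ]
[0.4858 0.0918 0.018 ] [0.4943 0.0095]
[0.3678 0.0782 0.018 ] [0.3757 0.0157]
```

play_rows(
  plan=[
    {"slide": [0.003,0,0.04],"twist": 0},
    {"slide": [0,0,0.04],"twist": 0},
    {"slide": [0,0,0.024],"twist": 0},
    {"slide": [0,0,0],"twist": 0},
    {"slide": [0,-0.006,0],"twist": 0},
    {"slide": [0,-0.006,0],"twist": 0},
    {"slide": [0,-0.006,0],"twist": 0},
    {"slide": [0,-0.006,0],"twist": 0},
    {"slide": [0,0,0],"twist": 0},
  ],
)

```text
time_s: 11.6
tool_pos: [0.4385, 0.0872, 0.0213]
tcp_rot: [[0.986, 0.167, 0.001], [0.167, -0.986, 0.001], [0.001, -0.001, -1.0]]
force: [-0.1, 0.3, 0.2]
width: 0.0503
```

play_rows(
  plan=[
    {"slide": [0,-0.008,0],"twist": 0},
    {"slide": [0,-0.008,0],"twist": 0},
    {"slide": [0,-0.008,0],"twist": 0},
    {"slide": [0,-0.008,0],"twist": 0},
    {"slide": [0,-0.008,0],"twist": 0},
    {"slide": [0,-0.008,0],"twist": 0},
    {"slide": [0,-0.008,0],"twist": 0},
    {"slide": [0,-0.008,0],"twist": 0},
    {"slide": [0,-0.007,0],"twist": 0},
    {"slide": [0,-0.006,0],"twist": 0},
    {"slide": [0,0,0],"twist": 0},
    {"slide": [0,0,0],"twist": 0},
  ],
)

```text
time_s: 12.8
tool_pos: [0.4254, 0.1627, 0.0206]
tcp_rot: [[0.986, 0.167, 0.0], [0.167, -0.986, 0.001], [0.0, -0.001, -1.0]]
force: [-0.1, 0.2, 0.1]
width: 0.0501
```

```bash
python3 - <<'E'
from h import *
o=status.get_obs();print(w2f(o['tool_pos']))
go([*f2w(.445,.1087),.020],9.6)
c=cam('wrist','w7.png');np.savez('w7.npz',**{k:np.array(c[k]) for k in c})
E
```

```text
[0.44659505 0.08946091]
at [0.4254 0.1627 0.0206] yaw 9.58 F [-0.1  0.2  0.1] w 0.0501 t 12.8
shift mm total [ -1.6 -19.2   0.6] rows 1 each [-0.0016 -0.0192  0.0006]
twist total -0.02 rows 1 each -0.015
```

View pics/w7.png

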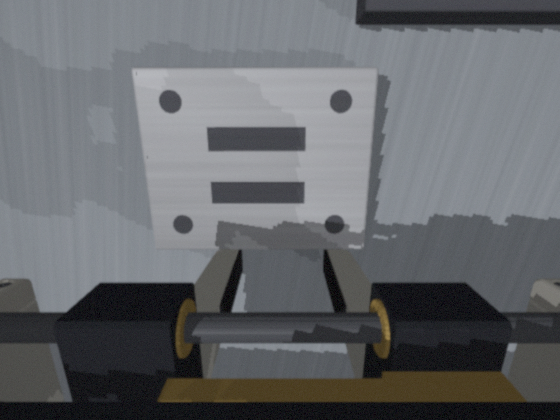

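```bash
python3 - <<'E'
from h import *
c=np.load('w7.npz')
for p in [(134,69),(377,69),(364,248),(154,248)]:
    w=ray(c,*p,.018); print(np.round(w,4),np.round(w2f(w),4))
for p in [(358,23),(540,22)]:
    w=ray(c,*p,.02); print('bar?',np.round(w,4),np.round(w2f(w),4))
E
```

```text
[0.3387 0.2539 0.018 ] [0.3763 0.1939]
[0.4529 0.2731 0.018 ] [0.4921 0.1938]
[0.4694 0.1821 0.018 ] [0.4932 0.1012]
[0.352  0.1623 0.018 ] [0.3741 0.1014]
bar? [0.439  0.2897 0.02  ] [0.4812 0.2124]
bar? [0.52   0.3037 0.02  ] [0.5633 0.2128]
```

play_rows(
  plan=[
    {"slide": [0,0.005,0],"twist": 0},
    {"slide": [0,0,-0.03],"twist": 0},
    {"slide": [0,-0.03,-0.005],"twist": 0},
    {"slide": [0,-0.032,0],"twist": 0},
    {"slide": [0,0,0.01],"twist": 0},
    {"slide": [0,0,0.01],"twist": 0},
    {"slide": [0,0,0.002],"twist": 0},
    {"slide": [0,0,0],"twist": 0},
  ],
)

```text
time_s: 13.65
tool_pos: [0.4158, 0.2179, 0.0334]
tcp_rot: [[0.986, 0.166, -0.001], [0.166, -0.986, -0.001], [-0.001, 0.001, -1.0]]
force: [0.1, -0.0, 0.2]
width: 0.0501
```

```bash
python3 -c "
from h import *
go([*f2w(.445,.1475),.033],9.6)"
```

```text
at [0.4158 0.2179 0.0334] yaw 9.54 F [ 0.1 -0.   0.2] w 0.0501 t 13.65
shift mm total [-1.3 -2.   0.4] rows 1 each [-0.0013 -0.002   0.0004]
twist total -0.06 rows 1 each -0.063
```

play_rows(
  plan=[
    {"slide": [0,0,0.002],"twist": 0},
    {"slide": [0,0,0.001],"twist": 0},
    {"slide": [0,0,0],"twist": 0},
  ],
)

```text
time_s: 13.95
tool_pos: [0.4161, 0.2181, 0.0322]
tcp_rot: [[0.986, 0.166, 0.002], [0.166, -0.986, 0.0], [0.002, 0.0, -1.0]]
force: [-3.3, -2.3, 25.0]
width: 0.05
```

play_rows(
  plan=[
    {"slide": [0,0,0.001],"twist": 0},
    {"slide": [0,0,0.001],"twist": 0},
    {"slide": [0,0,0],"twist": 0},
  ],
)

```text
time_s: 14.25
tool_pos: [0.4161, 0.218, 0.0321]
tcp_rot: [[0.986, 0.166, 0.004], [0.166, -0.986, 0.0], [0.004, 0.0, -1.0]]
force: [-7.8, -4.4, 61.5]
width: 0.0499
```

play_rows(
  plan=[
    {"slide": [0,0,-0.002],"twist": 0},
    {"slide": [0.004,0,0],"twist": 0},
    {"slide": [0.004,0,0],"twist": 0},
    {"slide": [0.004,0,0],"twist": 0},
    {"slide": [0,0,0],"twist": 0},
  ],
)

```text
time_s: 14.75
tool_pos: [0.4232, 0.2189, 0.0322]
tcp_rot: [[0.986, 0.168, -0.004], [0.168, -0.986, -0.003], [-0.005, 0.002, -1.0]]
force: [-21.1, -2.9, 39.7]
width: 0.0497
```

```bash
python3 - <<'E'
from h import *
o=status.get_obs();print(w2f(o['tool_pos']))
c=cam('wrist','w8.png');np.savez('w8.npz',**{k:np.array(c[k]) for k in c})
E
```

```text
[0.45379026 0.14527281]
```

View pics/w8.png

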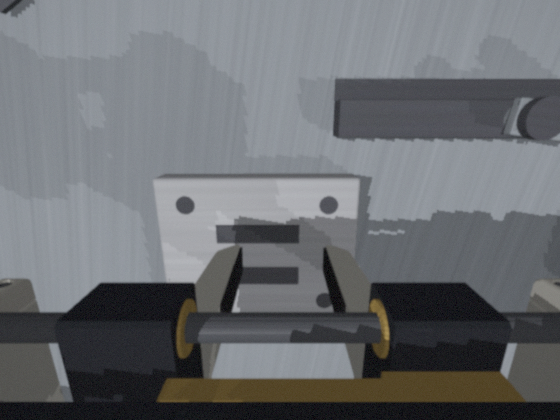

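```bash
python3 - <<'E'
from h import *
c=np.load('w8.npz')
for p in [(157,180),(358,180)]:
    w=ray(c,*p,.018); print(np.round(w,4),np.round(w2f(w),4))
for p in [(336,138),(500,138)]:
    w=ray(c,*p,.02); print('bar?',np.round(w,4),np.round(w2f(w),4))
E
```

```text
[0.345  0.2548 0.018 ] [0.3826 0.1937]
[0.4576 0.2741 0.018 ] [0.4969 0.1939]
bar? [0.4399 0.2947 0.02  ] [0.4828 0.2172]
bar? [0.5266 0.3095 0.02  ] [0.5709 0.2173]
```

play_rows(
  plan=[
    {"slide": [0.006,0,0],"twist": 0},
    {"slide": [0.006,0,0],"twist": 0},
    {"slide": [0.006,0,0],"twist": 0},
    {"slide": [0.006,0,0],"twist": 0},
    {"slide": [0.006,0,0],"twist": 0},
    {"slide": [0,0,0],"twist": 0},
  ],
)

```text
time_s: 15.4
tool_pos: [0.4548, 0.224, 0.0322]
tcp_rot: [[0.986, 0.167, -0.002], [0.167, -0.986, -0.003], [-0.003, 0.002, -1.0]]
force: [-14.0, -3.6, 32.8]
width: 0.0317
```

play_rows(
  plan=[
    {"slide": [0.006,0,0],"twist": 0},
    {"slide": [0.006,0,0],"twist": 0},
    {"slide": [0.006,0,0],"twist": 0},
    {"slide": [0.006,0,0],"twist": 0},
    {"slide": [0.006,0,0],"twist": 0},
    {"slide": [0,0,0],"twist": 0},
  ],
)

```text
time_s: 16.0
tool_pos: [0.4837, 0.2292, 0.0322]
tcp_rot: [[0.986, 0.167, -0.003], [0.167, -0.986, -0.003], [-0.004, 0.002, -1.0]]
force: [-15.6, -3.7, 32.7]
width: 0.0497
```

```bash
python3 - <<'E'
from h import *
o=status.get_obs();print(w2f(o['tool_pos']))
c=cam('wrist','w9.png');np.savez('w9.npz',**{k:np.array(c[k]) for k in c})
E
```

```text
[0.5151743  0.14535269]
```

View pics/w9.png

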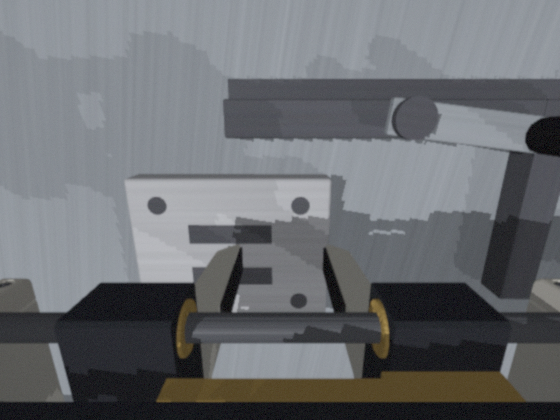

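```bash
python3 - <<'E'
from h import *
c=np.load('w9.npz')
for p in [(129,180),(330,180)]:
    w=ray(c,*p,.018); print(np.round(w,4),np.round(w2f(w),4))
for p in [(225,138),(440,138)]:
    w=ray(c,*p,.02); print('bar?',np.round(w,4),np.round(w2f(w),4))
for p in [(484,293),(509,154)]:
    w=ray(c,*p,.02); print('far?',np.round(w,4),np.round(w2f(w),4))
for p in [(415,118)]:
    w=ray(c,*p,.035); print('piv?',np.round(w,4),np.round(w2f(w),4))
E
```

```text
[0.3898 0.2627 0.018 ] [0.4281 0.194 ]
[0.5025 0.2818 0.018 ] [0.5425 0.194 ]
bar? [0.4415 0.2951 0.02  ] [0.4845 0.2173]
bar? [0.5556 0.3143 0.02  ] [0.6002 0.2173]
far? [0.6133 0.2277 0.02  ] [0.6427 0.1222]
far? [0.5954 0.3125 0.02  ] [0.6392 0.2088]
piv? [0.5331 0.3208 0.035 ] [0.5791 0.2274]
```

play_rows(
  plan=[
    {"slide": [0.006,0,0],"twist": 0},
    {"slide": [0.006,0,0],"twist": 0},
    {"slide": [0.006,0,0],"twist": 0},
    {"slide": [0.006,0,0],"twist": 0},
    {"slide": [0.006,0,0],"twist": 0},
    {"slide": [0.006,0,0],"twist": 0},
    {"slide": [0.004,0,0],"twist": 0},
    {"slide": [0,0,0],"twist": 0},
  ],
)

```text
time_s: 16.85
tool_pos: [0.5236, 0.2364, 0.0322]
tcp_rot: [[0.986, 0.167, -0.003], [0.167, -0.986, -0.002], [-0.003, 0.001, -1.0]]
force: [-14.7, -2.3, 28.3]
width: 0.05
```

play_rows(
  plan=[
    {"slide": [0,0,-0.01],"twist": 0},
    {"slide": [0,0,-0.03],"twist": 0},
    {"slide": [0,0,-0.05],"twist": 0},
    {"slide": [-0.02,0,-0.03],"twist": 0},
    {"slide": [0,0.03,0],"twist": 0},
    {"slide": [0,0,0],"twist": 0},
    {"slide": [0,0,0],"twist": 0},
  ],
)

```text
time_s: 17.55
tool_pos: [0.5122, 0.2031, 0.151]
tcp_rot: [[0.987, 0.164, 0.001], [0.164, -0.987, -0.0], [0.001, 0.0, -1.0]]
force: [0.2, 0.7, 0.7]
width: 0.0501
```

```bash
python3 - <<'E'
from h import *
o=st();print(w2f(o['tool_pos']))
c=cam('wrist','w10.png');np.savez('w10.npz',**{k:np.array(c[k]) for k in c})
E
```

```text
t 17.55 tcp [0.5122 0.2031 0.151 ] w 0.05011554542201581 F [0.2 0.7 0.7]
[[ 0.987  0.164  0.001]
 [ 0.164 -0.987 -0.   ]
 [ 0.001  0.    -1.   ]]
[0.53887191 0.1148239 ]
```

View pics/w10.png

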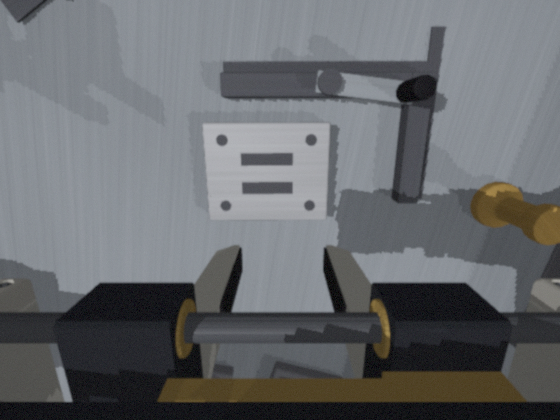

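```bash
python3 - <<'E'
from h import *
c=np.load('w10.npz')
for p in [(204,123.5),(329.5,123.5),(329,219.5),(208.5,219.5)]:
    w=ray(c,*p,.018); print(np.round(w2f(w),4))
for p in [(222,98.5),(310,100.5)]:
    w=ray(c,*p,.02); print('bar top',np.round(w2f(w),4))
for p in [(394,197),(402,110)]:
    w=ray(c,*p,.0); print('far bot',np.round(w2f(w),4))
for p in [(399,194),(404,110)]:
    w=ray(c,*p,.02); print('far top',np.round(w2f(w),4))
E
```

```text
[0.4671 0.1941]
[0.5832 0.1937]
[0.5866 0.1001]
[0.4641 0.1006]
bar top [0.4854 0.2156]
bar top [0.5645 0.2136]
far bot [0.6573 0.1189]
far bot [0.6559 0.206 ]
far top [0.6541 0.127 ]
far top [0.65   0.2052]
```

```bash
python3 - <<'E'
from h import *
c=np.load('w10.npz'); cv2.imwrite('pics/w10z.png',cv2.resize(c['img'][20:225,200:445,::-1],None,fx=3.2,fy=2.9,interpolation=cv2.INTER_CUBIC))
E
```

```text
(no output)
```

View pics/w10z.png

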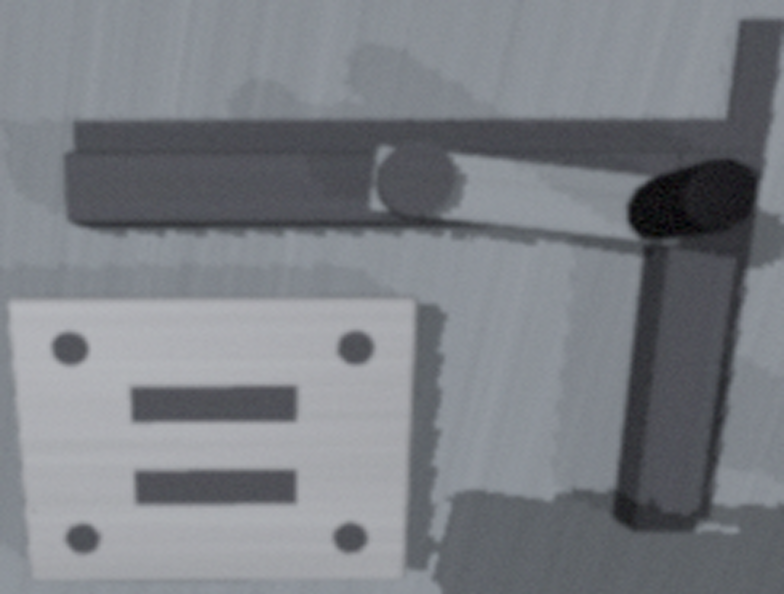

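play_rows(
  plan=[
    {"slide": [-0.03,-0.01,0],"twist": 0},
    {"slide": [-0.03,-0.01,0],"twist": 0},
    {"slide": [-0.034,-0.012,0],"twist": 0},
    {"slide": [0,0,0],"twist": 0},
  ],
)

```text
time_s: 18.0
tool_pos: [0.4094, 0.2212, 0.1504]
tcp_rot: [[0.985, 0.171, -0.002], [0.171, -0.985, -0.001], [-0.003, 0.0, -1.0]]
force: [0.7, -0.2, 0.7]
width: 0.05
```

play_rows(
  plan=[
    {"slide": [0,0,0],"twist": 8.2},
    {"slide": [0,0,0],"twist": 8.2},
    {"slide": [0,0,0],"twist": 8.2},
    {"slide": [0,0,0],"twist": 8.2},
    {"slide": [0,0,0],"twist": 8.2},
    {"slide": [0,0,0],"twist": 8.2},
    {"slide": [0,0,0],"twist": 8.2},
    {"slide": [0,0,0],"twist": 8.2},
    {"slide": [0,0,0],"twist": 8.2},
    {"slide": [0,0,0],"twist": 8.2},
    {"slide": [0,0,0],"twist": 8},
    {"slide": [0,0,0],"twist": 0},
  ],
)

```text
time_s: 19.2
tool_pos: [0.414, 0.2209, 0.1503]
tcp_rot: [[0.165, -0.986, -0.0], [-0.986, -0.165, -0.0], [0.0, 0.0, -1.0]]
force: [-0.3, 1.5, 0.4]
width: 0.05
```

```bash
python3 - <<'E'
from h import *
o=st();print(w2f(o['tool_pos']),np.round(o['joint_pos'],1))
go([*f2w(.4455,.147),.02],-80.4)
c=cam('wrist','w11.png');np.savez('w11.npz',**{k:np.array(c[k]) for k in c})
E
```

```text
t 19.2 tcp [0.414  0.2209 0.1503] w 0.049982372961822986 F [-0.3  1.5  0.4]
[[ 0.165 -0.986 -0.   ]
 [-0.986 -0.165 -0.   ]
 [ 0.     0.    -1.   ]]
[0.44502836 0.14875293] [ -30.2   24.7   -6.5  128.7    6.    26.9 -122. ]
at [0.414  0.2209 0.1503] yaw -80.5 F [-0.3  1.5  0.4] w 0.05 t 19.2
shift mm total [  1.7  -0.5 130.3] rows 5 each [ 0.0003 -0.0001  0.0261]
twist total -0.1 rows 1 each -0.098
```

View pics/w11.png

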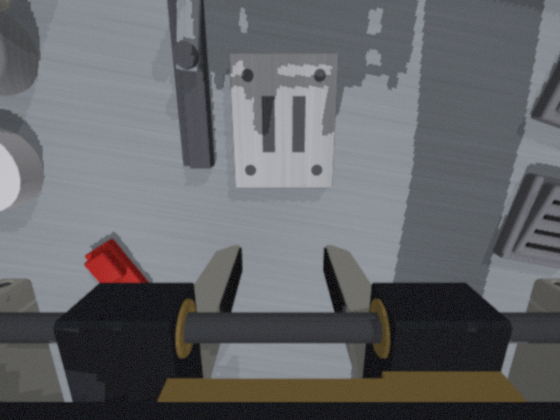

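play_rows(
  plan=[
    {"slide": [0.001,0,0.04],"twist": 0},
    {"slide": [0,0,0.04],"twist": 0},
    {"slide": [0,0,0.03],"twist": 0},
    {"slide": [0,0,0.02],"twist": 0},
    {"slide": [0,0,0],"twist": 0},
    {"slide": [0,-0.007,0],"twist": 0},
    {"slide": [0,-0.007,0],"twist": 0},
    {"slide": [0,-0.007,0],"twist": 0},
    {"slide": [0,-0.007,0],"twist": 0},
    {"slide": [0,-0.007,0],"twist": 0},
    {"slide": [0,-0.007,0],"twist": 0},
    {"slide": [0,-0.007,0],"twist": 0},
  ],
)

```text
time_s: 20.45
tool_pos: [0.4626, 0.2273, 0.0208]
tcp_rot: [[0.166, -0.986, -0.0], [-0.986, -0.166, 0.0], [-0.0, 0.0, -1.0]]
force: [-2.1, -0.5, 2.5]
width: 0.0499
```

play_rows(
  plan=[
    {"slide": [0,-0.007,0],"twist": 0},
    {"slide": [0,-0.006,0],"twist": 0},
    {"slide": [0,-0.006,0],"twist": 0},
    {"slide": [0,0,0],"twist": 0},
    {"slide": [0,0,0],"twist": 0},
  ],
)

```text
time_s: 20.95
tool_pos: [0.4814, 0.2306, 0.0206]
tcp_rot: [[0.166, -0.986, 0.001], [-0.986, -0.166, 0.001], [-0.0, -0.001, -1.0]]
force: [-0.3, 0.1, 0.6]
width: 0.05
```

```bash
python3 - <<'E'
from h import *
o=st();print(w2f(o['tool_pos']))
c=cam('wrist','w12.png');np.savez('w12.npz',**{k:np.array(c[k]) for k in c})
E
```

```text
t 20.95 tcp [0.4814 0.2306 0.0206] w 0.04996291439146789 F [-0.3  0.1  0.6]
[[ 0.166 -0.986  0.001]
 [-0.986 -0.166  0.001]
 [-0.    -0.001 -1.   ]]
[0.51313709 0.14707807]
```

View pics/w12.png

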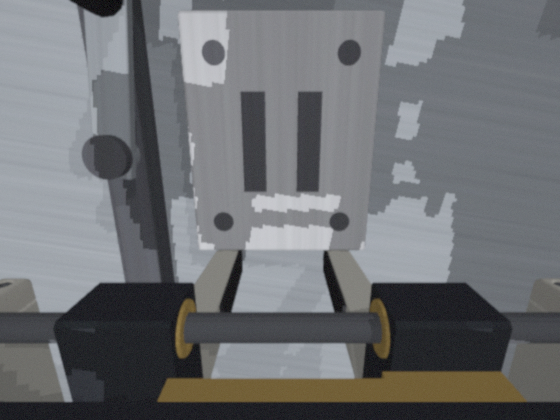

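play_rows(
  plan=[
    {"slide": [0,-0.004,0],"twist": 0},
    {"slide": [0,-0.004,0],"twist": 0},
    {"slide": [0,0,0],"twist": 0},
    {"slide": [0,0.01,0],"twist": 0},
    {"slide": [0,0,-0.04],"twist": 0},
    {"slide": [0,0,-0.05],"twist": 0},
    {"slide": [0.03,-0.03,0],"twist": 0},
    {"slide": [0.03,-0.03,0],"twist": 0},
    {"slide": [0.008,-0.02,0],"twist": 0},
    {"slide": [0,0,0],"twist": 0},
  ],
)

```text
time_s: 22.0
tool_pos: [0.5715, 0.1743, 0.1107]
tcp_rot: [[0.162, -0.987, 0.002], [-0.987, -0.162, -0.0], [0.0, -0.002, -1.0]]
force: [-1.0, -0.4, 0.7]
width: 0.0501
```

play_rows(
  plan=[
    {"slide": [0,0,0],"twist": -8.2},
    {"slide": [0,0,0],"twist": -8.2},
    {"slide": [0,0,0],"twist": -8.2},
    {"slide": [0,0,0],"twist": -8.2},
    {"slide": [0,0,0],"twist": -8.2},
    {"slide": [0,0,0],"twist": -8.2},
    {"slide": [0,0,0],"twist": -8.2},
    {"slide": [0,0,0],"twist": -8.2},
    {"slide": [0,0,0],"twist": -8.2},
    {"slide": [0,0,0],"twist": -8.2},
    {"slide": [0,0,0],"twist": -8},
    {"slide": [0,0,0],"twist": 0},
  ],
)

```text
time_s: 23.2
tool_pos: [0.5674, 0.1767, 0.1102]
tcp_rot: [[0.986, 0.169, -0.002], [0.169, -0.986, 0.0], [-0.002, -0.0, -1.0]]
force: [0.8, -0.1, 0.5]
width: 0.0501
```

```bash
python3 - <<'E'
from h import *
o=st();print(w2f(o['tool_pos']))
go([*f2w(.59,.0795),.02],9.6)
c=cam('wrist','w13.png');np.savez('w13.npz',**{k:np.array(c[k]) for k in c})
E
```

```text
t 23.2 tcp [0.5674 0.1767 0.1102] w 0.05014771722349077 F [ 0.8 -0.1  0.5]
[[ 0.986  0.169 -0.002]
 [ 0.169 -0.986  0.   ]
 [-0.002 -0.    -1.   ]]
[0.58894155 0.07963268]
at [0.5674 0.1767 0.1102] yaw 9.75 F [ 0.8 -0.1  0.5] w 0.0501 t 23.2
shift mm total [ 1.2  0.2 90.2] rows 4 each [0.0003 0.     0.0225]
twist total 0.15 rows 1 each 0.152
```

View pics/w13.png

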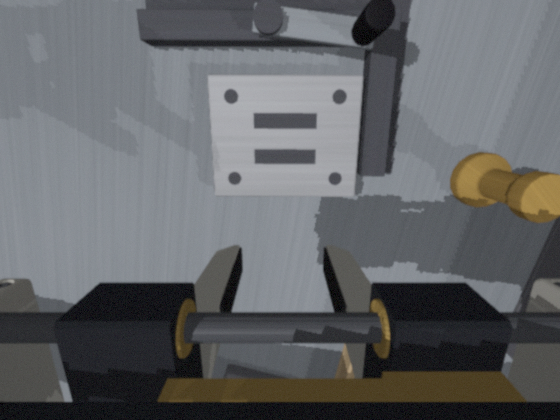

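play_rows(
  plan=[
    {"slide": [0,0,0.04],"twist": 0},
    {"slide": [0,0,0.03],"twist": 0},
    {"slide": [0,0,0.02],"twist": 0},
    {"slide": [0,0,0],"twist": 0},
    {"slide": [0,-0.006,0],"twist": 0},
    {"slide": [0,-0.006,0],"twist": 0},
    {"slide": [0,-0.006,0],"twist": 0},
    {"slide": [0,-0.006,0],"twist": 0},
    {"slide": [0,-0.005,0],"twist": 0},
    {"slide": [0,-0.003,0],"twist": 0},
    {"slide": [0,0,0],"twist": 0},
  ],
)

```text
time_s: 24.35
tool_pos: [0.5637, 0.2087, 0.0208]
tcp_rot: [[0.986, 0.167, 0.0], [0.167, -0.986, 0.001], [0.0, -0.001, -1.0]]
force: [-0.5, 0.6, -0.1]
width: 0.0507
```

play_rows(
  plan=[
    {"slide": [0,-0.001,0],"twist": 0},
    {"slide": [0,-0.001,0],"twist": 0},
    {"slide": [0,0,0],"twist": 0},
  ],
)

```text
time_s: 24.65
tool_pos: [0.5634, 0.2096, 0.0205]
tcp_rot: [[0.986, 0.166, -0.0], [0.166, -0.986, -0.0], [-0.0, 0.0, -1.0]]
force: [0.6, -2.3, 1.3]
width: 0.0497
```

```bash
python3 - <<'E'
from h import *
o=st();print(w2f(o['tool_pos']))
c=cam('wrist','w14.png');np.savez('w14.npz',**{k:np.array(c[k]) for k in c})
E
```

```text
t 24.65 tcp [0.5634 0.2096 0.0205] w 0.04972129284599611 F [ 0.6 -2.3  1.3]
[[ 0.986  0.166 -0.   ]
 [ 0.166 -0.986 -0.   ]
 [-0.     0.    -1.   ]]
[0.5904704  0.11267396]
```

View pics/w14.png

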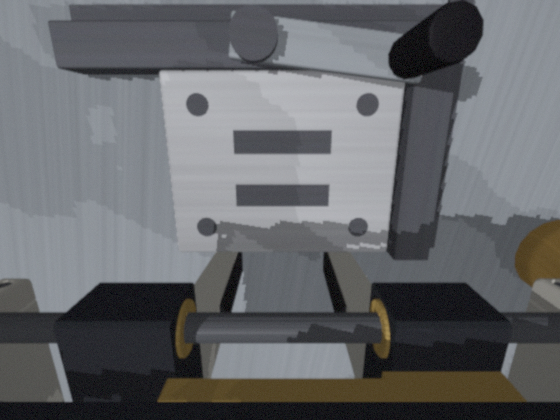

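play_rows(
  plan=[
    {"slide": [0,-0.001,0],"twist": 0},
    {"slide": [0,-0.001,0],"twist": 0},
    {"slide": [0,0,0],"twist": 0},
  ],
)

```text
time_s: 25.0
tool_pos: [0.5634, 0.2098, 0.0205]
tcp_rot: [[0.986, 0.165, -0.0], [0.165, -0.986, -0.003], [-0.001, 0.003, -1.0]]
force: [1.5, -7.0, 2.8]
width: 0.05
```

play_rows(
  plan=[
    {"slide": [0,-0.001,0],"twist": 0},
    {"slide": [0,-0.001,0],"twist": 0},
    {"slide": [0,0,0],"twist": 0},
  ],
)

```text
time_s: 25.3
tool_pos: [0.5633, 0.2098, 0.0205]
tcp_rot: [[0.986, 0.164, -0.0], [0.164, -0.986, -0.006], [-0.001, 0.006, -1.0]]
force: [2.0, -11.2, 5.2]
width: 0.0501
```

play_rows(
  plan=[
    {"slide": [0,0.01,0],"twist": 0},
    {"slide": [0,0,-0.04],"twist": 0},
    {"slide": [0,0,-0.05],"twist": 0},
    {"slide": [-0.03,0,0],"twist": 0},
    {"slide": [-0.03,-0.03,0],"twist": 0},
    {"slide": [-0.027,-0.026,0],"twist": 0},
    {"slide": [0,0,0],"twist": 0},
  ],
  grip=0.03,
)

```text
time_s: 26.0
tool_pos: [0.4653, 0.2483, 0.1113]
tcp_rot: [[0.985, 0.173, -0.001], [0.173, -0.985, 0.003], [-0.001, -0.003, -1.0]]
force: [0.5, 0.4, 0.6]
width: 0.0299
```

play_rows(
  plan=[
    {"slide": [0,0,0],"twist": 8.2},
    {"slide": [0,0,0],"twist": 8.2},
    {"slide": [0,0,0],"twist": 8.2},
    {"slide": [0,0,0],"twist": 8.2},
    {"slide": [0,0,0],"twist": 8.2},
    {"slide": [0,0,0],"twist": 8.2},
    {"slide": [0,0,0],"twist": 8.2},
    {"slide": [0,0,0],"twist": 8.2},
    {"slide": [0,0,0],"twist": 8.2},
    {"slide": [0,0,0],"twist": 8.2},
    {"slide": [0,0,0],"twist": 7.8},
    {"slide": [0,0,0],"twist": 0},
  ],
)

```text
time_s: 27.2
tool_pos: [0.4697, 0.245, 0.1105]
tcp_rot: [[0.168, -0.986, 0.0], [-0.986, -0.168, 0.0], [-0.0, -0.0, -1.0]]
force: [0.0, 1.0, 0.3]
width: 0.0299
```

```bash
python3 - <<'E'
from h import *
o=st();print(w2f(o['tool_pos']))
go([*f2w(.503,.163),.02],-80.4)
c=cam('wrist','w15.png');np.savez('w15.npz',**{k:np.array(c[k]) for k in c})
E
```

```text
t 27.2 tcp [0.4697 0.245  0.1105] w 0.02992601935193229 F [0.  1.  0.3]
[[ 0.168 -0.986  0.   ]
 [-0.986 -0.168  0.   ]
 [-0.    -0.    -1.   ]]
[0.50397883 0.16320662]
at [0.4697 0.245  0.1105] yaw -80.33 F [0.  1.  0.3] w 0.0299 t 27.2
shift mm total [ 0.2  1.  90.5] rows 4 each [0.0001 0.0003 0.0226]
twist total 0.07 rows 1 each 0.07
```

View pics/w15.png

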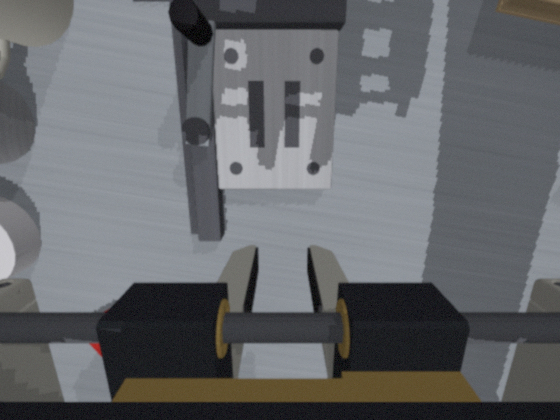

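play_rows(
  plan=[
    {"slide": [0,0,0.04],"twist": 0},
    {"slide": [0,0,0.03],"twist": 0},
    {"slide": [0,0,0.02],"twist": 0},
    {"slide": [0,0,0],"twist": 0},
    {"slide": [0,-0.006,0],"twist": 0},
    {"slide": [0,-0.006,0],"twist": 0},
    {"slide": [0,-0.004,0],"twist": 0},
    {"slide": [0,-0.003,0],"twist": 0},
    {"slide": [0,0,0],"twist": 0},
  ],
)

```text
time_s: 28.15
tool_pos: [0.4887, 0.2479, 0.0212]
tcp_rot: [[0.169, -0.986, 0.001], [-0.986, -0.169, 0.001], [-0.0, -0.001, -1.0]]
force: [-1.2, 0.3, -0.1]
width: 0.0299
```

play_rows(
  plan=[
    {"slide": [0,-0.002,0],"twist": 0},
    {"slide": [0,-0.001,0],"twist": 0},
    {"slide": [0,0,0],"twist": 0},
  ],
)

```text
time_s: 28.45
tool_pos: [0.4899, 0.2481, 0.0206]
tcp_rot: [[0.17, -0.985, -0.002], [-0.985, -0.17, -0.001], [0.001, 0.002, -1.0]]
force: [-5.2, -1.5, 3.8]
width: 0.0299
```

play_rows(
  plan=[
    {"slide": [0,-0.001,0],"twist": 0},
    {"slide": [0,-0.001,0],"twist": 0},
    {"slide": [0,0,0],"twist": 0},
  ],
)

```text
time_s: 28.75
tool_pos: [0.49, 0.248, 0.0204]
tcp_rot: [[0.171, -0.985, -0.005], [-0.985, -0.171, -0.002], [0.002, 0.005, -1.0]]
force: [-10.3, -0.3, 6.7]
width: 0.0303
```

play_rows(
  plan=[
    {"slide": [0,0.003,0],"twist": 0},
    {"slide": [0,0.007,0],"twist": 0},
    {"slide": [0,0,-0.04],"twist": 0},
    {"slide": [0,0,-0.05],"twist": 0},
    {"slide": [0.02,-0.01,-0.05],"twist": 0},
    {"slide": [0,0,0],"twist": 0},
    {"slide": [0,0,0],"twist": 0},
  ],
)

```text
time_s: 29.45
tool_pos: [0.4962, 0.2304, 0.1575]
tcp_rot: [[0.168, -0.986, 0.003], [-0.986, -0.168, 0.002], [-0.001, -0.004, -1.0]]
force: [-0.2, 0.8, -0.9]
width: 0.0297
```

```bash
python3 - <<'E'
from h import *
c=cam('wrist','w16.png');np.savez('w16.npz',**{k:np.array(c[k]) for k in c})
cv2.imwrite('pics/w16z.png',cv2.resize(c['img'][20:220,150:400,::-1],None,fx=3.2,fy=2.9,interpolation=cv2.INTER_CUBIC))
E
```

```text
(no output)
```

View pics/w16z.png

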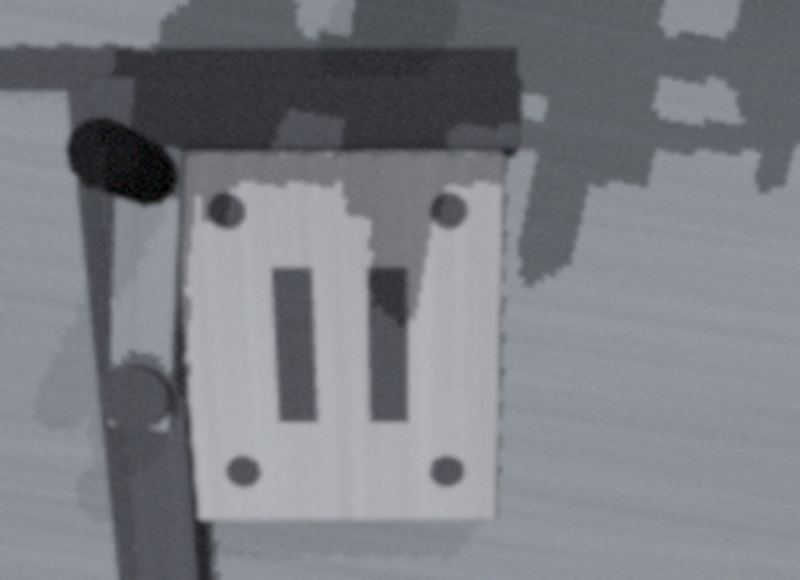

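```bash
python3 - <<'E'
from h import *
c=np.load('w16.npz')
k=w2f(ray(c,150+100/3.2,20+150/2.9,.07)); p=w2f(ray(c,150+139/3.2,20+391/2.9,.036))
P=cloud(c);z=P[...,2];u,v=np.meshgrid(np.arange(560),np.arange(420))
m=(z>.06)&(z<.08)&(u>165)&(u<210)&(v>50)&(v<90); kk=P[m]
print('knob top ray',k,'depth',w2f(kk.mean(0)) if m.sum() else 0,m.sum(),np.nanmedian(kk[:,2]),'piv',p)
d=k-p; print(np.hypot(*d),np.degrees(np.arctan2(-d[1],d[0])))
hd=cv2.cvtColor(c['img'],cv2.COLOR_RGB2HSV)[...,2]; mm=(hd<45)&(u>160)&(u<210)&(v>50)&(v<95); ys,xs=np.where(mm); print(xs.min(),xs.max(),ys.min(),ys.max())
print(np.round(status.get_obs()['joint_pos'],1)); go([*k,.15],99.6)
E
```

```text
knob top ray [0.64495312 0.2191588 ] depth [0.64365701 0.21806746] 539 0.06904880418246961 piv [0.58060299 0.22550901]
0.06466269297157932 5.635821138923448
172 204 61 89
[ -24.1   28.4   -9.6  118.9    8.3   33.3 -119.8]
at [0.4952 0.2305 0.1563] yaw -80.27 F [ 0.3 -0.2 -0.7] w 0.0297 t 29.5
shift mm total [  36.5 -145.6    6.4] rows 5 each [ 0.0073 -0.0291  0.0013]
twist total -179.87 rows 23 each -7.821
```

play_rows(
  plan=[
    {"slide": [0,0,0],"twist": -8.3},
    {"slide": [0,0,0],"twist": -8.3},
    {"slide": [0,0,0],"twist": -8.3},
    {"slide": [0,0,0],"twist": -8.3},
    {"slide": [0,0,0],"twist": -8.3},
    {"slide": [0,0,0],"twist": -8.3},
    {"slide": [0,0,0],"twist": -8.3},
    {"slide": [0,0,0],"twist": -8.3},
    {"slide": [0,0,0],"twist": -8.3},
    {"slide": [0,0,0],"twist": -8.3},
    {"slide": [0,0,0],"twist": -8.3},
    {"slide": [0,0,0],"twist": -8.3},
  ],
  grip=0.036,
)

```text
time_s: 30.7
tool_pos: [0.494, 0.231, 0.1544]
tcp_rot: [[0.941, 0.338, -0.003], [0.338, -0.941, -0.0], [-0.003, -0.001, -1.0]]
force: [0.9, -1.2, 0.4]
width: 0.0357
```

play_rows(
  plan=[
    {"slide": [0,0,0],"twist": -8.3},
    {"slide": [0,0,0],"twist": -8.3},
    {"slide": [0,0,0],"twist": -8.3},
    {"slide": [0,0,0],"twist": -8.3},
    {"slide": [0,0,0],"twist": -8.3},
    {"slide": [0,0,0],"twist": -8.3},
    {"slide": [0,0,0],"twist": -8.3},
    {"slide": [0,0,0],"twist": -8.3},
    {"slide": [0,0,0],"twist": -7.5},
    {"slide": [0,0,0],"twist": 0},
  ],
)

```text
time_s: 31.7
tool_pos: [0.4941, 0.2308, 0.1544]
tcp_rot: [[-0.06, 0.998, -0.004], [0.998, 0.06, 0.001], [0.001, -0.004, -1.0]]
force: [0.2, 0.5, 0.2]
width: 0.0362
```

```bash
python3 - <<'E'
from h import *
go([*f2w(.6443,.2187),.15],93.2); print(np.round(status.get_obs()['joint_pos'],1))
E
```

```text
at [0.4941 0.2308 0.1544] yaw 93.41 F [0.2 0.5 0.2] w 0.0362 t 31.7
shift mm total [ 85.9 110.    4. ] rows 4 each [0.0215 0.0275 0.001 ]
twist total 0.21 rows 1 each 0.214
[  7.   39.5 -57.8 117.   45.   49.3  16.5]
```

play_rows(
  plan=[
    {"slide": [0.022,0.028,0],"twist": 0},
    {"slide": [0.022,0.028,0],"twist": 0},
    {"slide": [0.022,0.028,0],"twist": 0},
    {"slide": [0.02,0.026,0],"twist": 0},
    {"slide": [0,0,0],"twist": 0},
    {"slide": [0,0,0],"twist": 0},
  ],
)

```text
time_s: 32.3
tool_pos: [0.599, 0.3234, 0.1548]
tcp_rot: [[-0.055, 0.998, -0.002], [0.998, 0.055, -0.0], [-0.0, -0.002, -1.0]]
force: [-0.1, 0.2, -0.2]
width: 0.0358
```

```bash
python3 - <<'E'
from h import *
go([*f2w(.6443,.2187),.055],93.2); print(np.round(status.get_obs()['joint_pos'],1))
c=cam('wrist','w17.png'); cam('scene','s17.png')
E
```

```text
at [0.599  0.3234 0.1548] yaw 93.18 F [-0.1  0.2 -0.2] w 0.0358 t 32.3
shift mm total [-0.3 -0.  99.8] rows 4 each [-0.0001 -0.      0.0249]
twist total -0.02 rows 1 each -0.023
[ -0.9  46.8 -55.3  99.3  44.5  58.7  20.5]
```

View pics/w17.png

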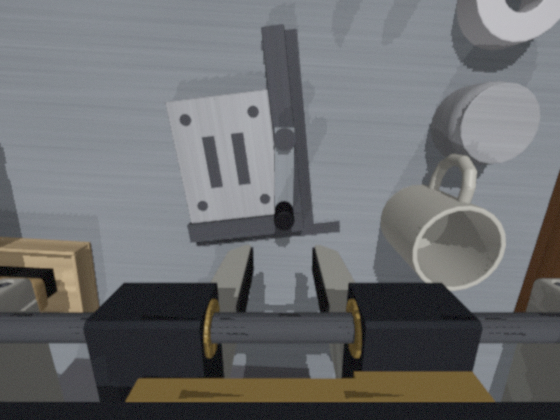

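View pics/s17.png

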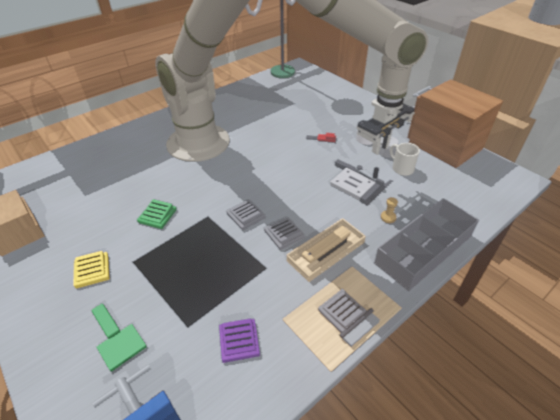

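```bash
python3 - <<'E'
from h import *
c=cam('wrist')
P=cloud(c);z=P[...,2];u,v=np.meshgrid(np.arange(560),np.arange(420))
m=(z>.058)&(z<.08)&(u>270)&(u<300)&(v>195)&(v<232); print(m.sum(), w2f(np.nanmean(P[m],0)) if m.sum() else '')
print(w2f(ray(c,284,211,.07)))
E
```

```text
371 [0.6431368  0.21967335]
[0.63528314 0.21960827]
```

play_rows(
  plan=[
    {"slide": [0,0,0.03],"twist": 0},
    {"slide": [0,0,0.03],"twist": 0},
    {"slide": [0,0,0.02],"twist": 0},
    {"slide": [0,0,0.02],"twist": 0},
    {"slide": [0,0,0],"twist": 0},
    {"slide": [0,0,0],"twist": 0},
  ],
)

```text
time_s: 33.05
tool_pos: [0.6001, 0.323, 0.0565]
tcp_rot: [[-0.057, 0.998, -0.0], [0.998, 0.057, 0.0], [0.0, -0.0, -1.0]]
force: [0.5, 0.4, 0.6]
width: 0.0361
```

play_rows(
  plan=[
    {"slide": [0,0,0],"twist": 0},
    {"slide": [0,0,0],"twist": 0},
    {"slide": [0,0,0],"twist": 0},
    {"slide": [0,0,0],"twist": 0},
  ],
  grip=0.02,
  force=8,
)

```text
time_s: 33.45
tool_pos: [0.6005, 0.3233, 0.057]
tcp_rot: [[-0.057, 0.998, 0.001], [0.998, 0.057, 0.001], [0.001, 0.001, -1.0]]
force: [0.6, 0.9, -0.1]
width: 0.02
```

```bash
python3 - <<'E'
from h import *
go([*f2w(.6443,.2187),.055],93.2); print(np.round(status.get_obs()['joint_pos'],1))
c=cam('wrist','w18.png')
E
```

```text
at [0.6005 0.3233 0.057 ] yaw 93.26 F [ 0.6  0.9 -0.1] w 0.02 t 33.45
shift mm total [-0.1 -1.7  2. ] rows 1 each [-0.0001 -0.0017  0.002 ]
twist total 0.06 rows 1 each 0.056
[ -3.6  52.7 -50.2 102.4  51.7  51.1  15.2]
```

View pics/w18.png

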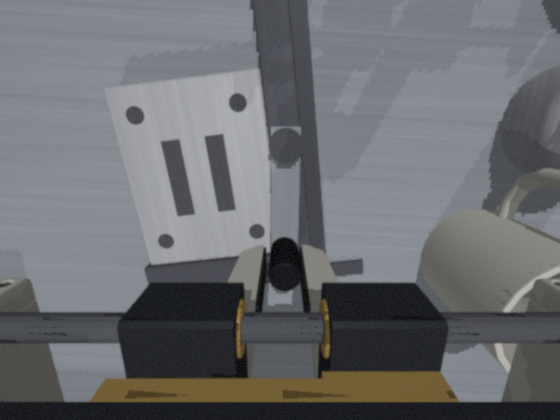

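play_rows(
  plan=[
    {"slide": [-0.008,-0.0005,0],"twist": 7},
    {"slide": [-0.008,-0.0005,0],"twist": 7},
    {"slide": [-0.008,-0.0005,0],"twist": 7},
    {"slide": [-0.008,-0.0005,0],"twist": 7},
    {"slide": [0,0,0],"twist": 0},
  ],
)

```text
time_s: 34.0
tool_pos: [0.5941, 0.2907, 0.0565]
tcp_rot: [[0.42, 0.907, 0.0], [0.907, -0.42, -0.001], [-0.001, 0.001, -1.0]]
force: [-0.6, 0.0, -0.4]
width: 0.0199
```

```bash
python3 - <<'E'
from h import *
o=st(); k=w2f(o['tool_pos'])-np.array([.5795,.2260]); print(np.hypot(*k),np.degrees(np.arctan2(-k[1],k[0])),np.round(o['joint_pos'],1))
c=cam('wrist','w19.png')
E
```

```text
t 34.0 tcp [0.5941 0.2907 0.0565] w 0.019875585978850526 F [-0.6  0.  -0.4]
[[ 0.42   0.907  0.   ]
 [ 0.907 -0.42  -0.001]
 [-0.001  0.001 -1.   ]]
0.06692092065713749 35.1081852170823 [ -4.1  49.4 -44.  105.4  47.6  45.7  -8.6]
```

View pics/w19.png

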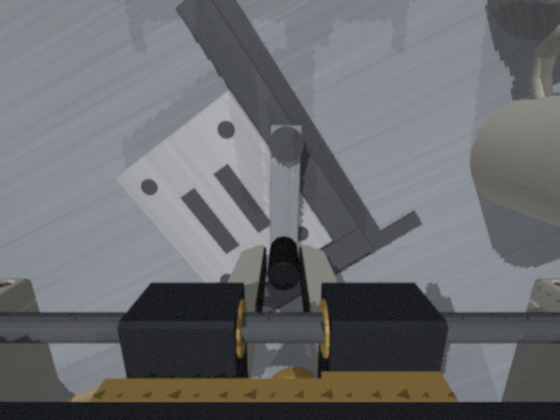

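play_rows(
  plan=[
    {"slide": [-0.008,-0.0005,0],"twist": 7},
    {"slide": [-0.008,-0.0005,0],"twist": 7},
    {"slide": [-0.008,-0.0005,0],"twist": 7},
    {"slide": [-0.008,-0.0005,0],"twist": 7},
    {"slide": [-0.008,-0.0005,0],"twist": 7},
    {"slide": [-0.008,-0.0005,0],"twist": 7},
    {"slide": [-0.008,-0.0005,0],"twist": 7},
    {"slide": [0,0,0],"twist": 0},
  ],
)

```text
time_s: 34.85
tool_pos: [0.5524, 0.2562, 0.0565]
tcp_rot: [[0.959, 0.282, 0.0], [0.282, -0.959, -0.001], [-0.0, 0.001, -1.0]]
force: [-0.2, -0.3, 0.4]
width: 0.0201
```

play_rows(
  plan=[
    {"slide": [-0.003,0,0],"twist": 3},
    {"slide": [-0.003,0,0],"twist": 3},
    {"slide": [-0.001,0,0],"twist": 0},
    {"slide": [0,0,0],"twist": 0},
    {"slide": [0,0,0],"twist": 0},
  ],
)

```text
time_s: 35.35
tool_pos: [0.5464, 0.2546, 0.0562]
tcp_rot: [[0.983, 0.181, 0.0], [0.181, -0.983, 0.0], [0.0, -0.0, -1.0]]
force: [1.0, -0.1, 0.2]
width: 0.0199
```

```bash
python3 - <<'E'
from h import *
o=st(); k=w2f(o['tool_pos'])-np.array([.5795,.2260]); print(np.hypot(*k),np.degrees(np.arctan2(-k[1],k[0])),np.round(o['joint_pos'],1))
c=cam('wrist','w20.png')
E
```

```text
t 35.35 tcp [0.5464 0.2546 0.0562] w 0.019928546246651514 F [ 1.  -0.1  0.2]
[[ 0.983  0.181  0.   ]
 [ 0.181 -0.983  0.   ]
 [ 0.    -0.    -1.   ]]
0.06609471850771441 88.47946711163543 [-10.8  42.6 -29.8 114.   37.7  33.3 -56.1]
```

View pics/w20.png

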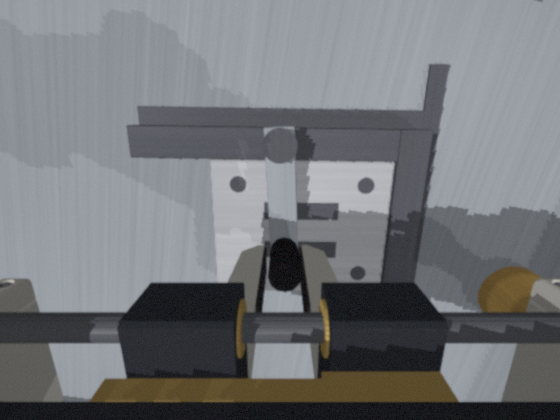

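play_rows(
  plan=[
    {"slide": [-0.002,0,0],"twist": 0},
    {"slide": [-0.001,0,0],"twist": 0},
    {"slide": [0,0,0],"twist": 0},
    {"slide": [0,0,0],"twist": 0},
  ],
)

```text
time_s: 35.8
tool_pos: [0.543, 0.2536, 0.0562]
tcp_rot: [[0.984, 0.178, -0.0], [0.178, -0.984, -0.0], [-0.0, 0.0, -1.0]]
force: [1.4, 0.2, -0.3]
width: 0.0205
```

play_rows(
  plan=[
    {"slide": [-0.001,0,0],"twist": 0},
    {"slide": [-0.001,0,0],"twist": 0},
    {"slide": [0,0,0],"twist": 0},
  ],
)

```text
time_s: 36.1
tool_pos: [0.5426, 0.2536, 0.0563]
tcp_rot: [[0.984, 0.177, 0.002], [0.177, -0.984, 0.001], [0.002, -0.001, -1.0]]
force: [7.2, 0.7, -3.7]
width: 0.0201
```

play_rows(
  plan=[
    {"slide": [0.002,0,0],"twist": 0},
    {"slide": [0,0,0],"twist": 0},
    {"slide": [0,0,0],"twist": 0},
    {"slide": [0,0,-0.03],"twist": 0},
    {"slide": [0,0,-0.05],"twist": 0},
    {"slide": [0,0.04,-0.02],"twist": 0},
    {"slide": [0,0.04,0],"twist": 0},
    {"slide": [0,0.04,0],"twist": 0},
    {"slide": [0,0,0],"twist": 0},
  ],
  grip=0.036,
)

```text
time_s: 37.0
tool_pos: [0.5651, 0.1288, 0.1557]
tcp_rot: [[0.985, 0.171, -0.001], [0.171, -0.985, -0.004], [-0.002, 0.004, -1.0]]
force: [-0.2, -0.2, 0.0]
width: 0.0359
```

```bash
python3 - <<'E'
from h import *
c=cam('wrist','w21.png');np.savez('w21.npz',**{k:np.array(c[k]) for k in c})
c=cam('top','t21.png');np.savez('t21.npz',**{k:np.array(c[k]) for k in c})
P=cloud(c);z=P[...,2];u,v=np.meshgrid(np.arange(560),np.arange(420))
st()
E
```

```text
t 37.1 tcp [0.5644 0.1347 0.1562] w 0.035871134798631826 F [ 0.4  1.3 -0.7]
[[ 0.984  0.176 -0.   ]
 [ 0.176 -0.984 -0.   ]
 [-0.     0.    -1.   ]]
```

View pics/w21.png

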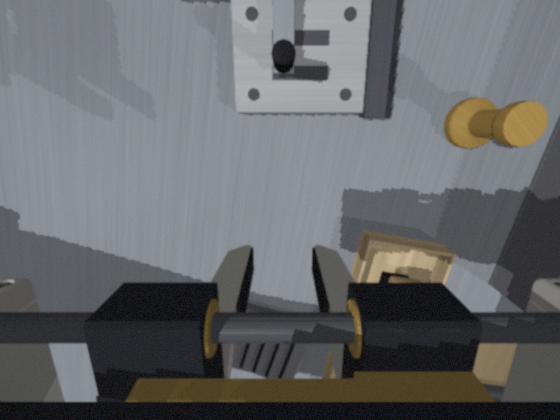

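View pics/t21.png

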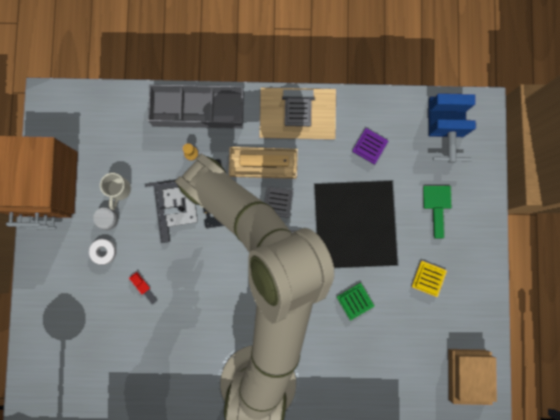

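```bash
python3 - <<'E'
from h import *
c=cam('scene','s22.png');np.savez('s22.npz',**{k:np.array(c[k]) for k in c})
P=cloud(c);z=P[...,2];u,v=np.meshgrid(np.arange(560),np.arange(420))
m=(z>.008)&(z<.04)&(P[...,1]<.02)&(P[...,1]>-.25)&(P[...,0]<.66)&(P[...,0]>.35)
n,l,s,_=cv2.connectedComponentsWithStats(m.astype(np.uint8))
for k in range(1,n):
    if s[k,4]>150: print(s[k],wrect(P[l==k][:,:2]),np.nanmax(z[l==k]))
cv2.imwrite('pics/s22z.png',cv2.resize(c['img'][120:330,130:400,::-1],None,fx=2.9,fy=2.8,interpolation=cv2.INTER_CUBIC))
E
```

```text
[226 199  39  30 643] ((440.780029296875, -95.00140380859375), (89.63374328613281, 95.13494873046875), 86.41655731201172) 0.033680589761269863
[263 217  41  32 730] ((577.2550659179688, -53.1487922668457), (89.32552337646484, 93.86988830566406), 81.5740737915039) 0.03551713087711472
[286 232  35  28 157] ((657.0488891601562, -46.83549499511719), (131.09396362304688, 5.871129512786865), 89.99134826660156) 0.031059277578121547
```

View pics/s22z.png

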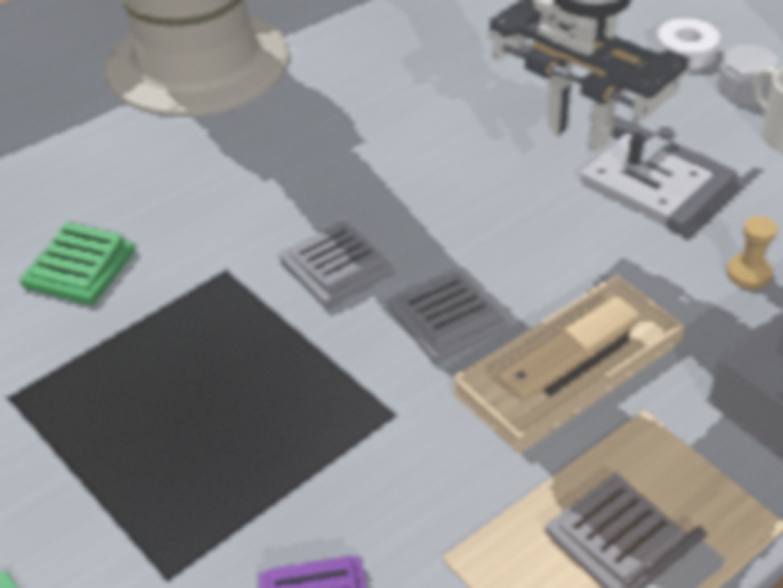

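```bash
python3 - <<'E'
from h import *
go([.577,.018,.12],0); print(np.round(status.get_obs()['joint_pos'],1))
E
```

```text
at [0.5642 0.1362 0.1563] yaw 10.25 F [ 0.3 -0.   0.5] w 0.0356 t 37.15
shift mm total [ -8.4 118.6  36.2] rows 4 each [-0.0021  0.0297  0.0091]
twist total 10.25 rows 2 each 5.127
[  6.   34.4 -37.2 113.3  30.4  42.3 -39.3]
```

play_rows(
  plan=[
    {"slide": [-0.002,0.03,0.01],"twist": 0},
    {"slide": [-0.002,0.03,0.01],"twist": 0},
    {"slide": [-0.002,0.03,0.01],"twist": 0},
    {"slide": [-0.002,0.028,0.006],"twist": 5.1},
    {"slide": [0,0,0],"twist": 5.1},
    {"slide": [0,0,0],"twist": 0},
    {"slide": [0,0,0],"twist": 0},
  ],
  grip=0.04,
)

```text
time_s: 37.85
tool_pos: [0.5778, 0.0196, 0.1205]
tcp_rot: [[1.0, 0.003, 0.001], [0.003, -1.0, 0.001], [0.001, -0.001, -1.0]]
force: [-0.2, -0.3, -0.0]
width: 0.0401
```

```bash
python3 - <<'E'
from h import *
go([.577,.018,.021],0); print(np.round(status.get_obs()['joint_pos'],1))
E
```

```text
at [0.5778 0.0196 0.1205] yaw 0.18 F [-0.2 -0.3 -0. ] w 0.0401 t 37.85
shift mm total [-0.9  1.6 99.5] rows 4 each [-0.0002  0.0004  0.0249]
twist total 0.18 rows 1 each 0.181
[ 14.5  36.2 -32.6 115.2  31.6  37.4 -38.7]
```

play_rows(
  plan=[
    {"slide": [0,0,0.04],"twist": 0},
    {"slide": [0,0,0.035],"twist": 0},
    {"slide": [0,0,0.024],"twist": 0},
    {"slide": [0,0,0],"twist": 0},
    {"slide": [0,0.008,0],"twist": 0},
    {"slide": [0,0.008,0],"twist": 0},
    {"slide": [0,0.008,0],"twist": 0},
    {"slide": [0,0.008,0],"twist": 0},
    {"slide": [0,0.008,0],"twist": 0},
    {"slide": [0,0.008,0],"twist": 0},
  ],
)

```text
time_s: 38.85
tool_pos: [0.5781, -0.0306, 0.0218]
tcp_rot: [[1.0, 0.001, 0.001], [0.001, -1.0, 0.0], [0.001, -0.0, -1.0]]
force: [1.0, 1.9, 2.2]
width: 0.0401
```

play_rows(
  plan=[
    {"slide": [-0.001,0.01,0],"twist": 0},
    {"slide": [-0.001,0.01,0],"twist": 0},
    {"slide": [-0.001,0.01,0],"twist": 0},
    {"slide": [-0.001,0.01,0],"twist": 0},
    {"slide": [-0.001,0.01,0],"twist": 0},
    {"slide": [-0.001,0.01,0],"twist": 0},
    {"slide": [-0.001,0.01,0],"twist": 0},
    {"slide": [-0.001,0.01,0],"twist": 0},
    {"slide": [-0.001,0.01,0],"twist": 0},
    {"slide": [0,0,0],"twist": 0},
  ],
)

```text
time_s: 39.85
tool_pos: [0.5681, -0.1224, 0.021]
tcp_rot: [[1.0, -0.002, -0.001], [-0.002, -1.0, -0.001], [-0.001, 0.001, -1.0]]
force: [0.8, 0.3, 0.4]
width: 0.0404
```

```bash
python3 - <<'E'
from h import *
go([.565,-.2375,.021],0); print(np.round(status.get_obs()['joint_pos'],1))
c=cam('scene','s23.png')
E
```

```text
at [ 0.5681 -0.1224  0.021 ] yaw -0.1 F [0.8 0.3 0.4] w 0.0404 t 39.85
shift mm total [ -3.  115.1   0.2] rows 4 each [-0.0007  0.0288  0.    ]
twist total -0.1 rows 1 each -0.095
[ 23.7  44.2 -25.9 117.6  41.6  27.5 -33.8]
```

View pics/s23.png

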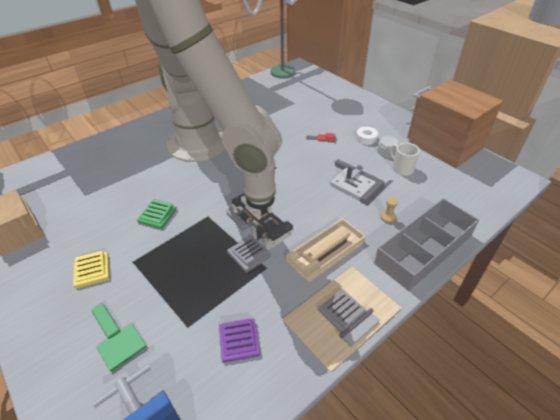

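play_rows(
  plan=[
    {"slide": [0,0.01,0],"twist": 0},
    {"slide": [0,0.01,0],"twist": 0},
    {"slide": [0,0.01,0],"twist": 0},
    {"slide": [0,0.01,0],"twist": 0},
    {"slide": [0,0.01,0],"twist": 0},
    {"slide": [0,0.01,0],"twist": 0},
    {"slide": [0,0.01,0],"twist": 0},
    {"slide": [0,0.01,0],"twist": 0},
    {"slide": [0,0.01,0],"twist": 0},
    {"slide": [0,0.01,0],"twist": 0},
    {"slide": [0,0.008,0],"twist": 0},
    {"slide": [0,0.006,0],"twist": 0},
  ],
)

```text
time_s: 41.1
tool_pos: [0.5688, -0.2348, 0.0212]
tcp_rot: [[1.0, 0.0, -0.0], [0.0, -1.0, -0.0], [-0.0, 0.0, -1.0]]
force: [0.2, 2.5, 1.0]
width: 0.0399
```

play_rows(
  plan=[
    {"slide": [0,0,0],"twist": 0},
    {"slide": [0,-0.01,0],"twist": 0},
    {"slide": [0,-0.01,-0.04],"twist": 0},
    {"slide": [0,0,-0.05],"twist": 0},
    {"slide": [-0.03,-0.05,-0.03],"twist": 0},
    {"slide": [-0.03,-0.05,0],"twist": 0},
    {"slide": [0,-0.05,0],"twist": 0},
    {"slide": [0,-0.05,0],"twist": 0},
    {"slide": [0,-0.05,0],"twist": 0},
    {"slide": [0,0,0],"twist": 0},
    {"slide": [0,0,0],"twist": 0},
  ],
)

```text
time_s: 42.2
tool_pos: [0.5196, 0.0193, 0.1342]
tcp_rot: [[1.0, 0.006, -0.0], [0.006, -1.0, -0.0], [-0.0, 0.0, -1.0]]
force: [-0.1, -0.7, 0.0]
width: 0.04
```

```bash
python3 - <<'E'
from h import *
o=status.get_obs(); print(np.round(o['joint_pos'],1))
c=cam('scene','s24.png');np.savez('s24.npz',**{k:np.array(c[k]) for k in c})
def segs(c):
    P=cloud(c);z=P[...,2]
    m=(z>.008)&(z<.04)&(P[...,1]<.02)&(P[...,1]>-.45)&(P[...,0]<.645)&(P[...,0]>.35)
    n,l,s,_=cv2.connectedComponentsWithStats(m.astype(np.uint8))
    for k in range(1,n):
        if s[k,4]>150: print(s[k],wrect(P[l==k][:,:2]),np.nanmax(z[l==k]))
segs(c)
t=cam('top','t24.png'); segs(t)
go([.44,-.02,.12],0)
E
```

```text
[ 16.2  32.4 -35.  122.   32.4  35.  -41.6]
[226 199  39  30 645] ((440.89569091796875, -95.25296783447266), (89.03548431396484, 94.6470947265625), 87.99674987792969) 0.033888084499555826
[192 255  46  39 959] ((571.4844360351562, -291.0396423339844), (95.18399047851562, 88.21432495117188), 0.023548433557152748) 0.034873209717837694
[337 190  30  30 769] ((571.3123779296875, -288.9939270019531), (94.91539764404297, 93.21943664550781), 0.9744865298271179) 0.03983699619609071
at [0.5196 0.0164 0.1339] yaw 0.04 F [ 0.3 -0.1 -0.3] w 0.04 t 42.3
shift mm total [-79.6  36.3  14. ] rows 3 each [-0.0265  0.0121  0.0047]
twist total 0.04 rows 1 each 0.039
```

View pics/s24.png

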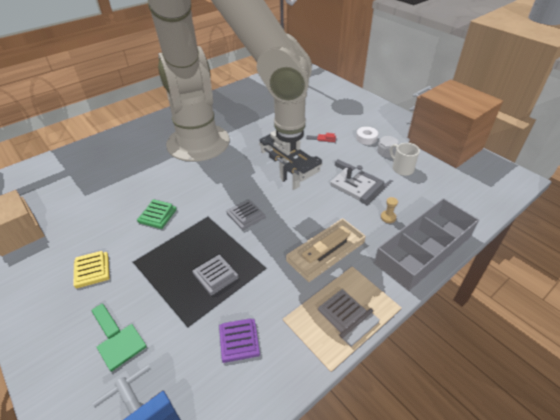

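play_rows(
  plan=[
    {"slide": [-0.026,0.014,0.004],"twist": 0},
    {"slide": [-0.026,0.014,0.005],"twist": 0},
    {"slide": [-0.026,0.012,0.005],"twist": 0},
    {"slide": [0,0,0],"twist": 0},
    {"slide": [0,0,0],"twist": 0},
  ],
)

```text
time_s: 42.8
tool_pos: [0.442, -0.0245, 0.1202]
tcp_rot: [[1.0, -0.002, -0.0], [-0.002, -1.0, -0.0], [-0.0, 0.0, -1.0]]
force: [0.7, 0.4, 0.2]
width: 0.0399
```

```bash
python3 - <<'E'
from h import *
print(np.round(status.get_obs()['joint_pos'],1)); go([.441,-.024,.021],0)
E
```

```text
[ 19.6  29.5 -32.8 132.2  36.1  27.  -42.8]
at [ 0.442  -0.0245  0.1202] yaw -0.12 F [0.7 0.4 0.2] w 0.0399 t 42.8
shift mm total [-1.  -0.5 99.2] rows 4 each [-0.0003 -0.0001  0.0248]
twist total -0.12 rows 1 each -0.12
```

play_rows(
  plan=[
    {"slide": [0,0,0.03],"twist": 0},
    {"slide": [0,0,0.03],"twist": 0},
    {"slide": [0,0,0.025],"twist": 0},
    {"slide": [0,0,0.014],"twist": 0},
    {"slide": [0,0,0],"twist": 0},
  ],
)

```text
time_s: 43.3
tool_pos: [0.4428, -0.0226, 0.0195]
tcp_rot: [[1.0, 0.002, -0.001], [0.002, -1.0, -0.0], [-0.001, 0.0, -1.0]]
force: [-0.4, 1.0, 0.9]
width: 0.0403
```

```bash
python3 - <<'E'
from h import *
print(np.round(status.get_obs()['joint_pos'],1)); go([.441,-.024,.021],0)
E
```

```text
[  3.9  39.2 -12.  136.2  55.2   9.2 -60.2]
at [ 0.4428 -0.0226  0.0195] yaw 0.11 F [-0.4  1.   0.9] w 0.0403 t 43.3
shift mm total [-1.8  1.4 -1.5] rows 1 each [-0.0018  0.0014 -0.0015]
twist total 0.11 rows 1 each 0.11
```

play_rows(
  plan=[
    {"slide": [0,0.008,0],"twist": 0},
    {"slide": [0,0.008,0],"twist": 0},
    {"slide": [0,0.008,0],"twist": 0},
    {"slide": [0,0.008,0],"twist": 0},
    {"slide": [0,0.009,0],"twist": 0},
    {"slide": [0,0.009,0],"twist": 0},
    {"slide": [0.001,0.01,0],"twist": 0},
    {"slide": [0.001,0.01,0],"twist": 0},
    {"slide": [0.001,0.01,0],"twist": 0},
    {"slide": [0.001,0.01,0],"twist": 0},
    {"slide": [0,0,0],"twist": 0},
  ],
)

```text
time_s: 44.4
tool_pos: [0.4458, -0.1152, 0.0211]
tcp_rot: [[1.0, -0.002, -0.001], [-0.002, -1.0, -0.001], [-0.001, 0.001, -1.0]]
force: [0.5, -0.3, -0.2]
width: 0.0398
```

```bash
python3 - <<'E'
from h import *
print(np.round(status.get_obs()['joint_pos'],1)); go([.45,-.2375,.021],0)
c=cam('scene','s25.png')
E
```

```text
[ 19.5  39.7 -17.4 133.8  55.   13.6 -48.5]
at [ 0.4458 -0.1152  0.0211] yaw -0.11 F [ 0.5 -0.3 -0.2] w 0.0398 t 44.4
shift mm total [  4.4 122.3   0.2] rows 5 each [0.0009 0.0245 0.    ]
twist total -0.11 rows 1 each -0.114
```

View pics/s25.png

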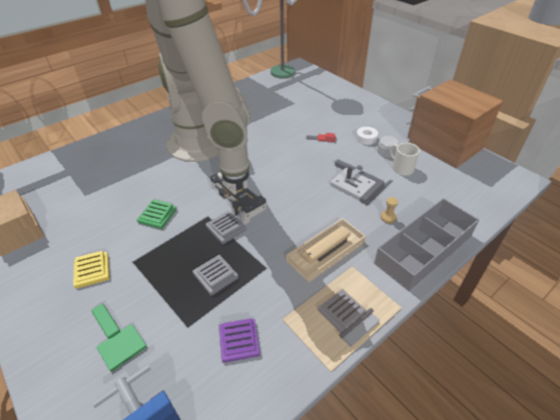

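play_rows(
  plan=[
    {"slide": [0.0005,0.01,0],"twist": 0},
    {"slide": [0.0005,0.01,0],"twist": 0},
    {"slide": [0.0005,0.01,0],"twist": 0},
    {"slide": [0.0005,0.01,0],"twist": 0},
    {"slide": [0.0005,0.01,0],"twist": 0},
    {"slide": [0.0005,0.01,0],"twist": 0},
    {"slide": [0,0.01,0],"twist": 0},
    {"slide": [0,0.01,0],"twist": 0},
    {"slide": [0,0.01,0],"twist": 0},
    {"slide": [0,0.01,0],"twist": 0},
    {"slide": [0,0.01,0],"twist": 0},
    {"slide": [0,0.008,0],"twist": 0},
  ],
)

```text
time_s: 45.65
tool_pos: [0.4492, -0.232, 0.0211]
tcp_rot: [[1.0, 0.0, -0.0], [0.0, -1.0, -0.0], [-0.0, 0.0, -1.0]]
force: [-0.1, 3.3, 1.9]
width: 0.0402
```

play_rows(
  plan=[
    {"slide": [0,0,0],"twist": 0},
    {"slide": [0,-0.01,0],"twist": 0},
    {"slide": [0,-0.01,-0.04],"twist": 0},
    {"slide": [0,0,-0.05],"twist": 0},
    {"slide": [0,-0.04,-0.05],"twist": 0},
    {"slide": [0,-0.05,-0.03],"twist": 0},
    {"slide": [0,-0.05,0],"twist": 0},
    {"slide": [0,-0.05,0],"twist": 0},
    {"slide": [0,-0.05,0],"twist": 0},
    {"slide": [0,-0.04,0],"twist": 0},
    {"slide": [0,0,0],"twist": 0},
    {"slide": [0,0,0],"twist": 0},
  ],
)

```text
time_s: 46.85
tool_pos: [0.4484, 0.0545, 0.1758]
tcp_rot: [[1.0, 0.005, -0.0], [0.005, -1.0, -0.001], [-0.0, 0.001, -1.0]]
force: [-0.1, -1.0, -0.2]
width: 0.04
```

```bash
cat >> h.py <<'E'
def segs(c):
    P=cloud(c);z=P[...,2]
    m=(z>.008)&(z<.04)&(P[...,1]<.02)&(P[...,1]>-.45)&(P[...,0]<.645)&(P[...,0]>.35)
    n,l,s,_=cv2.connectedComponentsWithStats(m.astype(np.uint8))
    for k in range(1,n):
        if s[k,4]>150: print(s[k],wrect(P[l==k][:,:2]),np.nanmax(z[l==k]))
E
python3 - <<'E'
from h import *
print(np.round(status.get_obs()['joint_pos'],1)); go([.49,.2,.25],0)
c=cam('scene','s26.png'); segs(c)
c=cam('top','t26.png'); segs(c)
E
```

```text
[ 17.6  26.  -42.8 127.9  30.2  36.4 -47. ]
at [0.4484 0.0545 0.1758] yaw 0.28 F [-0.1 -1.  -0.2] w 0.04 t 46.85
shift mm total [  42.3 -145.2  -74.3] rows 5 each [ 0.0085 -0.029  -0.0149]
twist total 0.28 rows 1 each 0.285
[171 229  42  35 809] ((447.28594970703125, -288.8038330078125), (88.19882202148438, 97.99359893798828), 89.63806915283203) 0.033615269537379144
[192 255  46  39 970] ((571.6301879882812, -291.1889343261719), (96.26615142822266, 89.28196716308594), 0.11906839162111282) 0.03401662397587224
[337 190  30  29 766] ((572.0997314453125, -289.2974548339844), (91.48001861572266, 95.3525390625), 87.97447967529297) 0.03973827247620387
[336 228  31  30 788] ((447.9874267578125, -288.83428955078125), (93.7301025390625, 96.89795684814453), 1.193039059638977) 0.0390382644831484
```

View pics/t26.png

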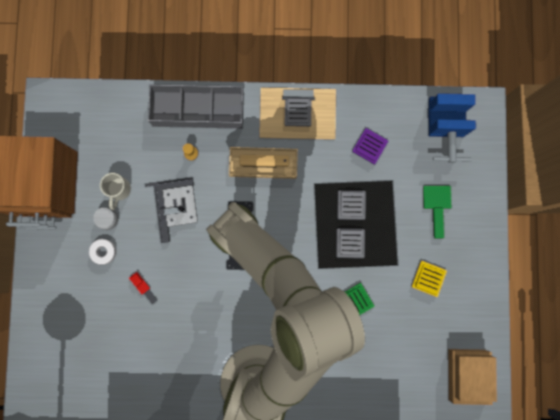

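View pics/s26.png

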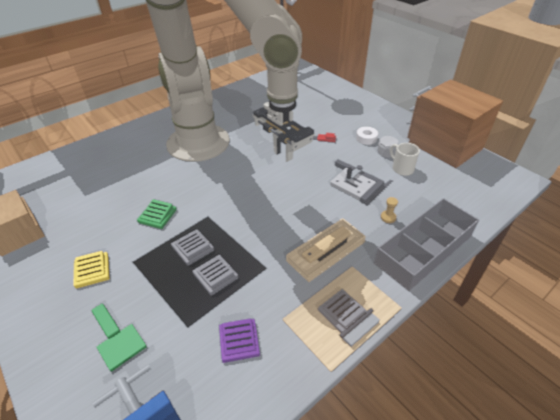

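play_rows(
  plan=[
    {"slide": [0.03,-0.03,0],"twist": 0},
    {"slide": [0.03,-0.03,0],"twist": 0},
    {"slide": [0.03,-0.03,0],"twist": -5},
    {"slide": [0.01,-0.01,0],"twist": -4.9},
    {"slide": [0,0,0],"twist": 0},
    {"slide": [0,0,0],"twist": 0},
    {"slide": [0,0,0],"twist": 0},
  ],
)

```text
time_s: 47.65
tool_pos: [0.5473, 0.1519, 0.1756]
tcp_rot: [[0.986, 0.169, -0.001], [0.169, -0.986, -0.002], [-0.001, 0.001, -1.0]]
force: [0.2, -1.1, -0.2]
width: 0.0397
```

```bash
python3 - <<'E'
from h import *
c=cam('wrist','w27.png');np.savez('w27.npz',**{k:np.array(c[k]) for k in c}); st()
c=cam('top')
P=cloud(c);z=P[...,2]
for (u,v) in [(278,162),(255,162)]: print(P[v,u])
cv2.imwrite('pics/t27.png',cv2.resize(c['img'][140:280,130:410,::-1],None,fx=2.8,fy=2.8,interpolation=cv2.INTER_CUBIC))
hsv=cv2.cvtColor(c['img'],cv2.COLOR_RGB2HSV)
E
```

```text
t 47.7 tcp [0.5474 0.1522 0.1758] w 0.04006339653707868 F [-0.3  0.3 -0.3]
[[ 0.985  0.17  -0.001]
 [ 0.17  -0.985 -0.001]
 [-0.001  0.001 -1.   ]]
[ 0.69902673 -0.04832747  0.04441117]
[0.69676658 0.0251665  0.0481079 ]
```

View pics/w27.png

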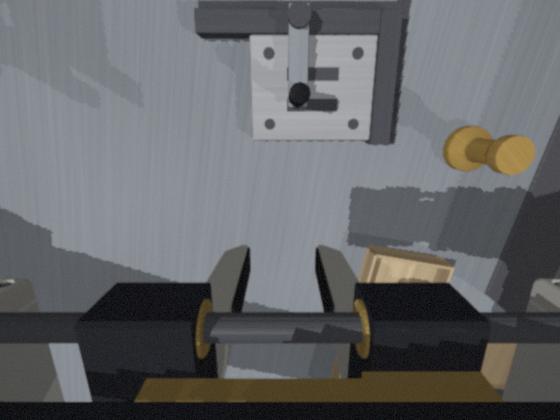

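View pics/t27.png

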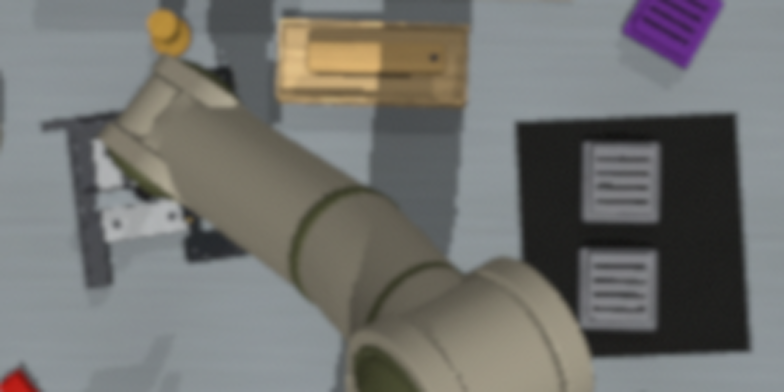

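```bash
python3 - <<'E'
from h import *
c=np.load('w27.npz')
cv2.imwrite('pics/w27z.png',cv2.resize(c['img'][0:160,185:420,::-1],None,fx=3.4,fy=3.4,interpolation=cv2.INTER_CUBIC))
E
```

```text
(no output)
```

View pics/w27z.png

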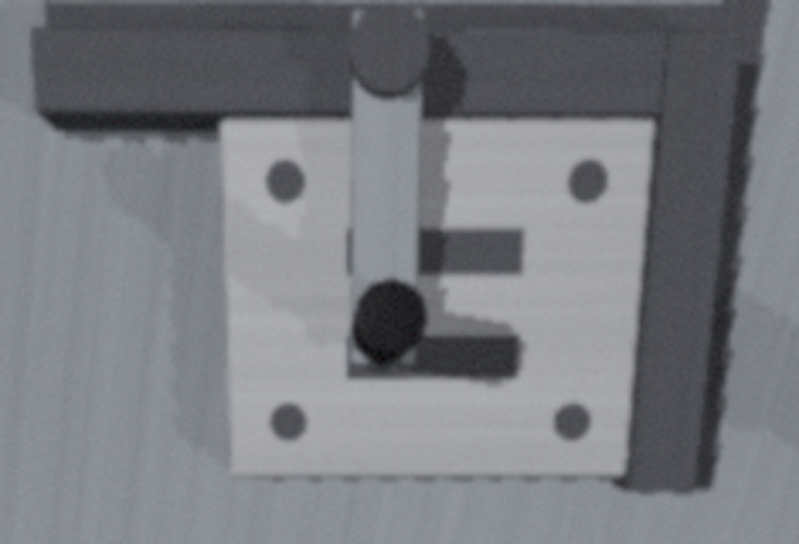

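```bash
python3 - <<'E'
from h import *
c=cam('top'); P=cloud(c); z=P[...,2]
m=(z>.038)&(z<.06)&(P[...,0]>.655)&(P[...,0]<.76)&(abs(P[...,1])<.115)
n,l,s,_=cv2.connectedComponentsWithStats(m.astype(np.uint8)); k=1+np.argmax(s[1:,4]); print('brush',wrect(P[l==k][:,:2]),np.percentile(z[l==k],[5,50,95]))
m=(z>.015)&(z<.036)&(P[...,0]>.64)&(P[...,0]<.77)&(abs(P[...,1])<.13)
print('tray',wrect(P[m][:,:2])); st()
E
```

```text
brush ((703.9219360351562, -4.843849182128906), (36.9163818359375, 157.3173370361328), 0.722061812877655) [0.03955249 0.0447528  0.0517994 ]
tray ((702.2029418945312, -0.167205810546875), (220.41372680664062, 95.32096099853516), 89.65505981445312)
t 47.8 tcp [0.5477 0.1528 0.176 ] w 0.0402369799366651 F [ 0.4  0.5 -0.2]
[[ 0.985  0.171  0.   ]
 [ 0.171 -0.985 -0.001]
 [-0.     0.001 -1.   ]]
```

The brush sits in the tray within about 5 mm of its centre, and the plate, keeper and risers all check out. The gripper is clear of everything, so I'm handing in.

```bash
python3 -c "
from plant import close_job
print(close_job())"
```

```text
the job is handed in; nothing more can be done
None
```

The bench is ready for riveting, and I handed the job in at about 48 s of the 210 s allowed; no verdict is reported.

- **Brush:** I put it bristles down in the tray. The last check showed it level and about 2 mm across and 5 mm along from the tray centre.
- **Plate:** It lay too close to the base to push forward, so I first pushed it sideways. I then dragged it forward with the fingertips pressed on top, up to 61 N on the wrist, and pushed it against each bar in turn. It stopped with about 10 N on each bar. The last enlarged picture showed it tight to both bars and square; I judged the final fit by eye and did not measure it.
- **Keeper:** I swung it with the knob held between the jaws until it met its stop. It lies across the plate.
- **Risers:** Two loose grey ones were there; the third grey one is clamped to the clip board and I left it. Both are flat on the mat, about 60 mm either side of its centre in x and 15 mm in y, so at least 30 mm inside the limits. The scene and top cameras agreed within about 2 mm.

- **Disturbances:** One riser was knocked about 30 mm while the arm was elsewhere, so I measured it again before pushing it. The grip slackened briefly during the plate drag, but the plate stayed on course.
- **Failures and gaps:** My first move call was refused for a missing twist value and moved nothing. The other things look unmoved in the last pictures, but I did not measure them.

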